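# Start the clamp bolt of a sanding jig

## Task

On the wooden sanding jig, throw the orange-handled locking lever round into the notch marked red, so that it clicks home between the two brass bumps and locks the nut boss. Then start the black-knobbed clamp bolt without crossing its thread: turn it backward (anticlockwise from above) first, stopping as soon as it drops into the thread start, and from there forward (clockwise) one full turn, to within a tenth of a turn or so. Finish while still gripping the bolt's knob, holding it started, with the lever still in its notch and the other things on the bench left where they are.

Things in the scene. Friction and masses are not known exactly. Their poses are not given: they have to be found in the camera images.
- jig: Fixed wooden jig base, 240 x 380 x 20 mm; origin under its centre on the bench, x and y along its 240 and 380 mm sides. The bolt axis stands at (0, +85) mm in this frame, the lever pivot at (+20, -95) mm. A pine board 18 mm thick with a round cut-out lies on its +y half, and across the cut-out stands a dark steel bridge (30 x 104 mm, long along y, top 70 mm above the bench) that the bolt passes through. The brass threaded boss is under the bridge.
- bolt_knob: Round black fluted knob of the bolt, 40 mm across, 26 mm high, rigid on the bolt's 16 mm upright steel shank; origin at its centre, on the bolt axis, at the start 110 to 112 mm above the bench. z is up; x points along the yellow mark on its top. At the end its centre is about 96 mm above the bench. The knob turns about z without limit of grasp direction (friction grip from above, 10 N or more of grip is ample, turning needs about 0.05 N m).
- bolt_turn (a joint): Turn of the bolt, rad, growing clockwise from above (forward). It starts between 0.6 and 1.5. The thread begins at 0: when turned backward to a little below 0 (-0.1 to -0.3) the bolt loses its support and drops about 8 mm onto the thread start, with a click-like jolt (when the fingers hold it tightly it drops as they open). One full turn forward from there is 2 pi.
- bolt_height (a joint): Height of the bolt along its axis, m, 0 with its end at the top of the thread. It rests at -0.0013 m x bolt_turn before the drop and about 8 mm lower after it. The thread has a lead of 8 mm per turn (1.27 mm per rad; forward goes down), about 1.5 mm of free play, so fingers turning it should go down (or up) with it or let it slip. A spring presses the bolt down with about 5 to 8 N in all.
- lever (a joint): Angle of the locking lever about its vertical pivot, rad, growing anticlockwise from above; it starts between 0 and 0.35. The red notch is at 0.90: within about 0.03 when clicked between the two brass bumps. It stays where it is left (light friction), resists with about 3 to 6 N at the handle when passing a bump and stops at 1.35, beyond the notch.
- lever_grip (a point): Centre of the orange upright round handle at the lever's end, 22 mm across, 46 mm high (from 51 to 97 mm above the bench), 88 mm from the pivot axis; the steel lever arm below it is 14 mm wide, its top 51 mm above the bench.
- lever_pivot (a point): Point on the lever's vertical pivot axis, fixed to the jig, level with lever_grip (78 mm above the bench).
- notch_mark (a point): Outer end of the red paint line on the jig, at the radius of the lever handle: the handle's centre stands right above it when the lever is in its notch. It is 23 mm above the bench.
- sander: Orange and black random-orbit sander standing on its pad, 124 mm across, 142 mm high, stub to its x side reaching 125 mm out; bystander, origin under its centre.
- glue: White glue bottle with orange cap, 60 mm across, 150 mm high, bystander, origin under its centre.
- sanding_block: Cork sanding block 100 x 60 x 26 mm, bystander, origin under its centre.
- hammer: Hammer lying on the bench, bystander.
- screwdriver: Screwdriver lying on the bench, bystander.
- offcut: Pine offcut 70 x 35 x 18 mm lying on the jig base between lever and bolt, bystander, origin under its centre.
- spare_bolt: Small steel pin bolt, head 18 mm across, standing on the jig base between lever and bolt, bystander, origin under its foot.

How it is judged:
By the outcome, as a careful person would: the job done as asked, in the order asked, and still so for the second after the job is handed in, while the arm keeps its last pose, push and grip.
It also fails if it takes over 72 s, if anything falls off the work surface, if the arm or the gripper's body presses on something with over 40 N, if the wrist force passes 120 N, or if a joint passes its speed limit or range.

## Robot

A 6-joint arm with a two-finger parallel gripper is mounted at the origin on the work surface. World frame = base frame: x ahead of the robot, y to its left, z up, the work surface at z = 0. Lengths are in m, angles in degrees, forces in N, time in s.
With the tool pointing down it reaches from about 0.375 to 0.9 m from the base axis. Payload 3.1 kg.
Tool frame: the origin (TCP) lies between the finger pads; the fingertips stand 11 mm ahead of it and the grasp point (between the pads) lies 8 mm behind it; z points along the fingers, y is the direction in which the jaws open and shut (so a half turn about z gives the same grasp; the last joint's range is limited). The gripper opens to 87 mm and grips with 3 to 60 N. Pads are 19 mm wide; open, the fingers measure 117 mm over their backs; the gripper's body (75 mm by 190 mm) begins 51 mm behind the grasp point.
Start: joints at [-10.227, 30.224, 82.088, -0, 67.689, -10.227], TCP at [0.625, 0, 0.234] pointing down, gripper open.
Joint ranges: [-176.69, 176.69], [-43.24, 126.21], [12.49, 139.97], [-82, 262], [0, 151.66], [-163.58, 163.58]. Speed limits (degrees/s): [159.86, 159.86, 180, 180, 180, 180].

## Interface

Orientations are given as a 3x3 rotation matrix whose columns are the frame's x, y, z axes.
In Python, from rig import bot, vision gives the robot as it stands. The module is installed in compiled form; this text tells all that it offers.
- The arm moves only by the tool jog_arm, never from a script. Its argument "rows" is a list of rows, each an object with "dp": the shift along the tool's x, y, z in mm, a list of three; "turn": the turn, a rotation vector about the tool's x, y, z in degrees, a list of three; "grip": the opening, from 0 (shut) to 1 (fully open). A call has 1 to 10 rows; each row is the pose to reach, as a shift and turn from the pose commanded when the call began, along the tool's axes at that moment; what a row does not reach only later rows make up. A row lasts 1/10 s, in which the tool goes at most 50 mm and 8.59 degrees, less where a joint would pass 70% of its speed; a pose out of reach is approached as far as the arm can. A call with a gripper value outside its range is refused whole. The fingers move at their own pace and stop on an object; the grip force is fixed at half the most. Time passes only in rows, so rows that repeat a pose let the fingers close. It gives the time, the measured TCP pose, the force and the opening at its end, in the units of the state.
- bot.read_state(): the state, without advancing time (a new reading comes with each control period).
- vision.capture(name): name is "scene" or "side" or "wrist"; returns (picture, depth): 384x512x3 uint8, red, green, blue; 384x512 float32, m along the optical axis (not along the pixel's ray), 0 where there is no reading.
- vision.camera_info(name): a dict with "vertical_fov" (degrees; the focal length in pixels is half the picture's height over the tangent of half this angle, whatever the lens; pixels are square), "cx", "cy" (the principal point, pixels), "position" and "rotation" of the camera in the world. Camera axes: x right, y down, z forward; pixel columns grow to the right and rows downward; lengths in m; the calibration is good to about 2 mm. The wrist camera is an equidistant fisheye: a pixel r from the principal point sees the ray r / f radians off the axis. A picture is of the moment at which its call begins: read the wrist's pose just before it. camera_info takes no time and is no camera call; for the wrist camera it gives the pose at the moment of the call.
- bot.hand_in(): hands the job in, once; it reports no verdict.
The state is a dict: "time_s": time; "joint_positions": joint angles; "qvel": joint speeds; "tau": joint torques, N m; "position": TCP position; "tcp_rot": TCP orientation; "force": force on the tool from outside, world axes, zero at the start; "moment": the same for the moment, N m; "opening": opening from 0.0 (shut) to 1.0 (fully open).
Only numpy, scipy, OpenCV 4.12 (cv2) and the standard library are available. Lean on these libraries where they do the work, as an engineer would, in place of code of your own. Each camera call takes 0.05 s, during which the arm holds its last target.

## Working session

There is one attempt and no reset: what is moved stays moved. The work goes in short steps, Python scripts to look and compute and a tool call to move; the robot and the scene stay as the last step left them, time stands still between calls to the robot, and variables do not carry over. Pictures are saved under pics/ and viewed, and the job is handed in when it is done.

Besides the shell and the picture viewer there is one more tool, called after "Request:" as name(argument=value, ...) on one line, values as JSON. jog_arm: Moves the arm, as the interface text tells. Its arguments: {"type":"object","properties":{"rows":{"type":"array"}},"required":["rows"]}

```bash
mkdir -p pics; python3 - <<'E'
from rig import bot, vision
import cv2, numpy as np
s=bot.read_state(); print({k:np.round(v,3).tolist() for k,v in s.items()})
for n in ["scene","side","wrist"]:
    i=vision.camera_info(n); print(n,i)
    p,d=vision.capture(n); cv2.imwrite(f"pics/{n}0.png",p[:,:,::-1]); np.save(f"pics/{n}0_d.npy",d)
E
```

```text
{'time_s': 0.0, 'joint_positions': [-10.227, 30.278, 82.155, -0.001, 67.689, -10.228], 'qvel': [-0.015, -0.004, -0.035, -0.095, -0.009, -0.034], 'tau': [-0.001, -44.005, -17.659, 0.063, 0.058, -0.0], 'position': [0.624, 0.0, 0.233], 'tcp_rot': [[-0.0, 1.0, -0.002], [1.0, 0.0, 0.0], [0.0, -0.002, -1.0]], 'force': [-0.337, -0.474, 0.427], 'moment': [-0.005, 0.022, 0.006], 'opening': 1.004}
scene {'vertical_fov': 51.51139986508205, 'cx': 260.71191616856464, 'cy': 187.13470408230128, 'position': array([ 1.19597567, -0.63388432,  0.91087957]), 'rotation': array([[ 0.66861   ,  0.49823938, -0.55201285],
       [ 0.7435382 , -0.43739349,  0.50580419],
       [ 0.01056474, -0.74862838, -0.66290567]])}
side {'vertical_fov': 49.29031547796224, 'cx': 254.30338970869408, 'cy': 198.2895659798763, 'position': array([0.09313844, 0.96031207, 0.70111912]), 'rotation': array([[-0.92294698, -0.17177876,  0.34447196],
       [-0.38406858,  0.47069437, -0.79431614],
       [-0.02569437, -0.86541254, -0.50040077]])}
wrist {'vertical_fov': 65.70646984690485, 'cx': 252.5614274424454, 'cy': 193.48027093336057, 'position': array([0.6236935 , 0.08238179, 0.38498849]), 'rotation': array([[ 9.99997404e-01,  5.00749928e-04, -2.22286787e-03],
       [-1.87098133e-04, -9.54213279e-01, -2.99127036e-01],
       [-2.27087788e-03,  2.99126675e-01, -9.54210708e-01]])}
```

View pics/scene0.png

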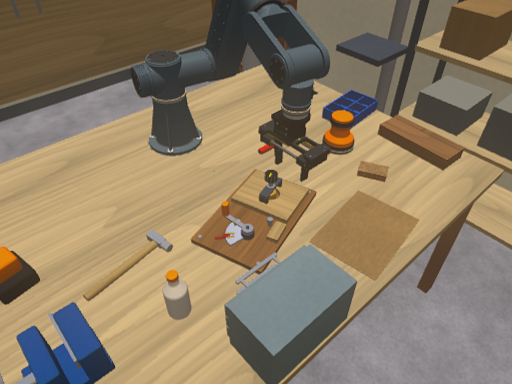

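View pics/side0.png

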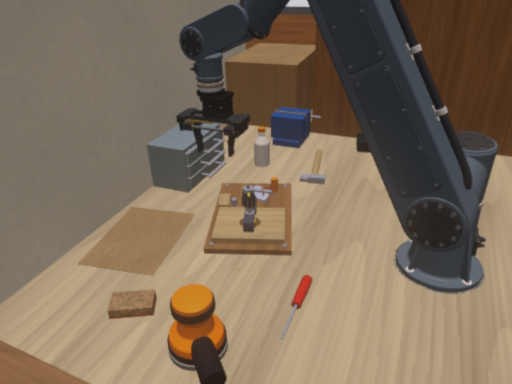

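View pics/wrist0.png

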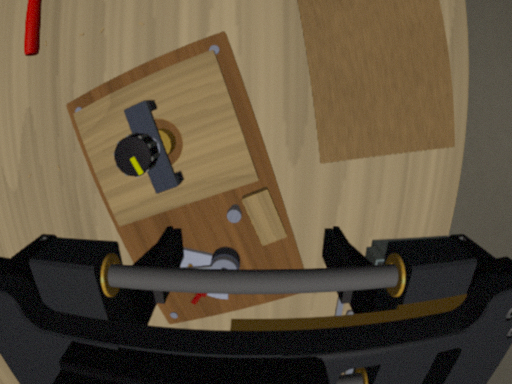

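```bash
python3 - <<'E'
import cv2
a=cv2.imread("pics/scene0.png")[155:280,180:330]; cv2.imwrite("pics/sc_z.png",cv2.resize(a,None,fx=5,fy=4.8,interpolation=cv2.INTER_CUBIC)[:600,:800])
a=cv2.imread("pics/side0.png")[160:265,195:305]; cv2.imwrite("pics/si_z.png",cv2.resize(a,None,fx=5.5,fy=5.5,interpolation=cv2.INTER_CUBIC))
E
```

```text
(no output)
```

View pics/sc_z.png

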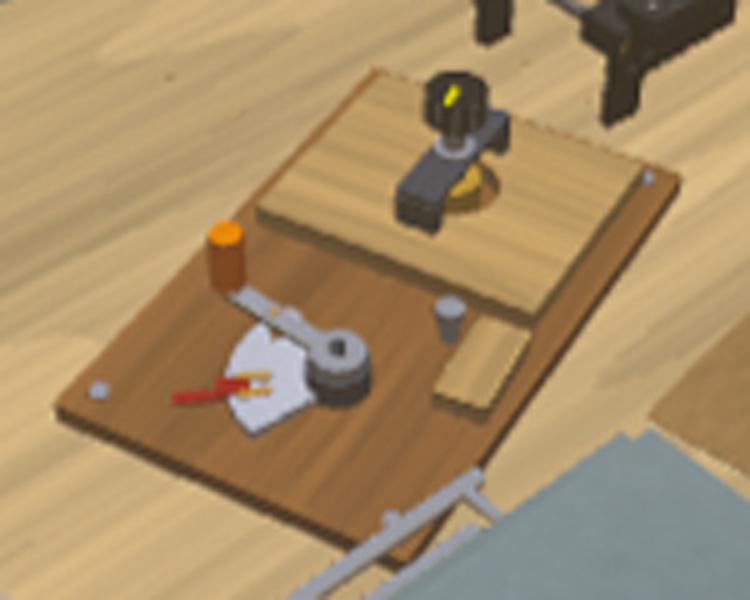

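View pics/si_z.png

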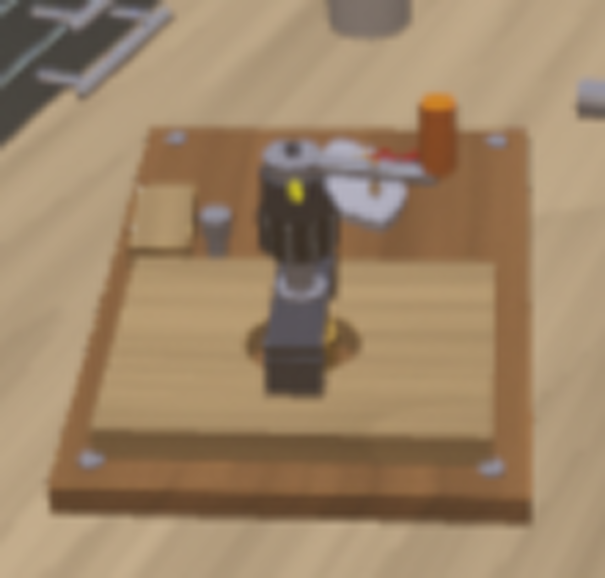

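```bash
cat > h.py <<'E'
import numpy as np, cv2
from rig import bot, vision
def ray(i,u,v,fish=False):
    f=192/np.tan(np.radians(i["vertical_fov"])/2)
    x=np.array([u-i["cx"],v-i["cy"]])
    if fish:
        r=np.hypot(*x); th=r/f
        d=np.array([*(x/r*np.sin(th)),np.cos(th)]) if r>0 else np.array([0,0,1.])
    else: d=np.array([x[0]/f,x[1]/f,1.]); d/=np.linalg.norm(d)
    return np.array(i["position"]), np.array(i["rotation"])@d
def plane(pd,z):
    p,d=pd; return p+d*(z-p[2])/d[2]
def tri(*rs):
    A=sum(np.eye(3)-np.outer(d,d) for p,d in rs); b=sum((np.eye(3)-np.outer(d,d))@p for p,d in rs)
    x=np.linalg.solve(A,b); return x,[round(1000*np.linalg.norm((np.eye(3)-np.outer(d,d))@(x-p)),1) for p,d in rs]
def hsvmask(img,lo,hi): return cv2.inRange(cv2.cvtColor(img,cv2.COLOR_BGR2HSV),np.array(lo),np.array(hi))
def blobs(m,mina=3):
    n,l,s,c=cv2.connectedComponentsWithStats(m,connectivity=8)
    return [(s[k][:4].tolist(),int(s[k][4]),c[k].round(2).tolist()) for k in range(1,n) if s[k][4]>=mina]
E
python3 - <<'E'
from h import *
np.set_printoptions(precision=4,suppress=True)
for n,(r0,r1,c0,c1) in dict(scene=(155,280,180,330),side=(160,265,195,305),wrist=(0,340,40,320)).items():
    im=cv2.imread(f"pics/{n}0.png"); z=np.zeros(im.shape[:2],np.uint8); z[r0:r1,c0:c1]=255
    print(n)
    print(' orange bright',blobs(hsvmask(im,(8,180,190),(18,255,255))&z))
    print(' orange all',blobs(hsvmask(im,(6,190,100),(18,255,255))&z))
    print(' yellow',blobs(hsvmask(im,(26,180,120),(34,255,255))&z))
    print(' red',blobs((hsvmask(im,(0,180,100),(4,255,255))|hsvmask(im,(175,180,100),(180,255,255)))&z))
    print(' dark',blobs(hsvmask(im,(0,0,0),(180,255,55))&z,30))
E
```

```text
scene
 orange bright [([222, 201, 6, 5], 24, [224.67, 203.12])]
 orange all [([222, 201, 7, 6], 30, [224.87, 203.47]), ([225, 213, 4, 2], 4, [226.5, 213.75]), ([227, 235, 3, 2], 5, [228.2, 235.6])]
 yellow [([269, 173, 3, 4], 9, [269.89, 174.44])]
 red [([215, 234, 14, 5], 22, [222.36, 235.91])]
 dark []
side
 orange bright [([272, 178, 5, 2], 8, [274.0, 178.38])]
 orange all [([272, 178, 5, 3], 12, [274.17, 178.92])]
 yellow [([248, 194, 2, 2], 4, [248.5, 194.5])]
 red []
 dark []
wrist
 orange bright []
 orange all [([201, 296, 3, 1], 3, [202.0, 296.0]), ([194, 301, 4, 4], 5, [195.8, 302.4])]
 yellow [([130, 157, 13, 18], 101, [136.22, 165.63])]
 red [([192, 294, 14, 10], 60, [197.27, 297.6])]
 dark [([146, 101, 12, 32], 106, [151.52, 110.1]), ([115, 132, 45, 44], 1262, [136.23, 152.55]), ([165, 152, 18, 33], 106, [175.33, 172.9]), ([40, 226, 280, 114], 13169, [123.85, 293.87]), ([213, 247, 27, 17], 185, [226.8, 252.83])]
```

```bash
python3 - <<'E'
from h import *
np.set_printoptions(precision=4,suppress=True)
S=vision.camera_info("scene");D=vision.camera_info("side");W=vision.camera_info("wrist")
print("handle top",tri(ray(S,224.8,202.6),ray(D,274.3,178.4)))
print("yellow",tri(ray(S,269.9,174.4),ray(D,248.6,194.6),ray(W,136.2,165.6,True)))
z=lambda x,y:(180+x/5-.4,155+y/4.8-.4)
y=lambda a,b:(195+a/5.5-.4,160+b/5.5-.4)
print("pivot top",tri(ray(S,*z(338,348)),ray(D,*y(291,150))))
print("pivot W z=.055", plane(ray(W,226,258,True),.055))
print("red outer S",plane(ray(S,*z(174,399)),.021),"inner",plane(ray(S,*z(245,386)),.023))
print("red outer W",plane(ray(W,192.5,302,True),.021))
print("knob S",plane(ray(S,*z(457,90)),.124),"W",plane(ray(W,134,154,True),.124))
for nm,c in dict(TL=(68,105),TR=(224,32)).items(): print(nm,plane(ray(W,*c,True),.02))
for nm,c in dict(L=(57,408),T=(378,70),R=(682,180),B=(410,565)).items(): print(nm,plane(ray(S,*z(*c)),.02))
d=np.load("pics/wrist0_d.npy"); 
E
```

```text
handle top (array([ 0.4986, -0.1377,  0.0957]), [np.float64(0.2), np.float64(0.2)])
yellow (array([0.5139, 0.0285, 0.1231]), [np.float64(0.5), np.float64(0.5), np.float64(1.0)])
pivot top (array([ 0.5875, -0.1273,  0.0543]), [np.float64(0.1), np.float64(0.1)])
pivot W z=.055 [ 0.5892 -0.1073  0.055 ]
red outer S [ 0.5321 -0.2077  0.021 ] inner [ 0.5529 -0.1708  0.023 ]
red outer W [ 0.5297 -0.2084  0.021 ]
knob S [0.5138 0.0337 0.124 ] W [0.512  0.0393 0.124 ]
TL [0.3673 0.0963 0.02  ]
TR [0.5886 0.1721 0.02  ]
L [ 0.4918 -0.2629  0.02  ]
T [0.3696 0.0955 0.02  ]
R [0.5945 0.1678 0.02  ]
B [ 0.7155 -0.186   0.02  ]
```

```bash
python3 - <<'E'
from h import *
np.set_printoptions(precision=3,suppress=True)
for n in ["scene","side"]:
    i=vision.camera_info(n); d=np.load(f"pics/{n}0_d.npy"); f=192/np.tan(np.radians(i["vertical_fov"])/2)
    v,u=np.mgrid[:384,:512]; P=np.stack([(u-i["cx"])/f*d,(v-i["cy"])/f*d,d],-1)@i["rotation"].T+i["position"]
    ok=(d>0)&(P[...,2]>0.08)&(P[...,0]>0.3)&(P[...,0]<1.0)&(abs(P[...,1])<0.6)
    Q=P[ok]
    H,xe,ye=np.histogram2d(Q[:,0],Q[:,1],bins=[np.arange(.3,1.01,.05),np.arange(-.6,.61,.05)])
    Z=np.zeros_like(H)
    ix=((Q[:,0]-.3)/.05).astype(int);iy=((Q[:,1]+.6)/.05).astype(int)
    np.maximum.at(Z,(np.clip(ix,0,13),np.clip(iy,0,23)),Q[:,2])
    print(n,"rows x from .3, cols y from -.6, max z mm")
    for k in range(14): print('%.2f '%(.3+.05*k),' '.join('%3d'%(z*1000) for z in Z[k]))
E
```

```text
scene rows x from .3, cols y from -.6, max z mm
0.30    0   0   0   0   0   0   0   0   0   0   0   0   0   0   0   0   0   0   0   0   0   0   0   0
0.35    0   0   0   0   0   0   0   0   0   0   0   0   0   0   0   0   0   0   0   0   0   0   0   0
0.40    0   0   0   0   0   0   0   0   0   0   0 625   0   0   0   0   0   0   0   0 143 141   0   0
0.45    0   0   0   0   0   0   0   0  96  98   0 631 632   0   0   0   0   0   0   0 143 143   0   0
0.50    0   0   0   0   0   0   0   0  97  98   0 628 633 622   0   0   0   0   0   0   0   0   0   0
0.55    0   0   0   0   0   0   0   0   0   0 583 599 599 603   0   0   0   0   0   0   0   0   0   0
0.60    0   0   0 152 149   0   0   0   0   0 576 577 583 583   0   0   0   0   0   0   0   0   0   0
0.65    0   0   0 151 152   0   0   0   0   0 552 555 564   0   0   0   0   0   0   0   0   0   0   0
0.70    0   0   0   0   0   0   0   0   0   0   0 337 335   0   0   0   0   0   0   0   0   0   0   0
0.75    0   0   0   0 149 149 150 150 149 151   0   0   0   0   0   0   0   0   0   0   0   0   0   0
0.80    0   0   0   0 163 162 16
[... 1150 characters left out ...]
   0 151 151   0   0   0   0   0   0 399 563 561   0   0   0   0   0   0   0   0   0   0
0.70    0   0   0   0   0   0 132 135 131   0   0 335 336   0   0   0   0   0   0   0   0   0   0   0
0.75    0   0   0   0 149 149 149 150 150 149   0   0   0   0   0   0   0   0   0   0   0   0   0   0
0.80    0   0   0   0 161 162 162 162 163 162   0   0   0   0   0   0   0   0   0   0   0   0   0   0
0.85    0   0   0   0 159 160 162 163 162 163   0   0   0   0   0   0   0   0   0   0   0   0   0   0
0.90    0   0   0   0   0 159 163 162 162 162   0   0   0   0   0   0   0   0   0   0   0   0   0   0
0.95    0   0   0   0   0 159 160 159 158 155   0   0   0   0   0   0   0   0   0   0   0   0   0   0
```

Request:
jog_arm(rows=[{"dp": [-14, -13, 0], "turn": [0, 0, 8], "grip": 1}, {"dp": [-28, -26, 0], "turn": [0, 0, 16], "grip": 1}, {"dp": [-42, -39, 0], "turn": [0, 0, 24], "grip": 1}, {"dp": [-56, -52, 0], "turn": [0, 0, 32], "grip": 1}, {"dp": [-70, -65, 0], "turn": [0, 0, 40], "grip": 1}, {"dp": [-84, -78, 0], "turn": [0, 0, 48], "grip": 1}, {"dp": [-98, -91, 0], "turn": [0, 0, 56], "grip": 1}, {"dp": [-112, -104, 0], "turn": [0, 0, 64], "grip": 1}, {"dp": [-126, -117, 0], "turn": [0, 0, 74], "grip": 1}, {"dp": [-138, -126, 0], "turn": [0, 0, 82], "grip": 1}])

```text
time_s: 1.15
position: [0.4978, -0.1384, 0.2333]
tcp_rot: [[0.989, 0.147, -0.001], [0.147, -0.989, 0.0], [-0.001, -0.001, -1.0]]
force: [-0.4, 0.7, -0.5]
opening: 0.997
```

```bash
python3 - <<'E'
from h import *
np.set_printoptions(precision=4,suppress=True)
s=bot.read_state(); print(s["time_s"],s["position"],s["tcp_rot"],s["joint_positions"],s["force"])
i=vision.camera_info("wrist"); p,d=vision.capture("wrist"); cv2.imwrite("pics/w1.png",p[:,:,::-1]); np.save("pics/w1_d.npy",d); np.save("pics/w1_i.npy",i,allow_pickle=True)
cv2.imwrite("pics/w1z.png",cv2.resize(p[:,:,::-1],(800,600),interpolation=cv2.INTER_CUBIC))
E
```

```text
1.15 [ 0.4978 -0.1384  0.2333] [[ 0.9892  0.1468 -0.001 ]
 [ 0.1468 -0.9892  0.0004]
 [-0.001  -0.0005 -1.    ]] [-27.9348  21.9558  97.4634  -0.0112  60.6436  53.6312] [-0.3511  0.6617 -0.4607]
```

View pics/w1z.png

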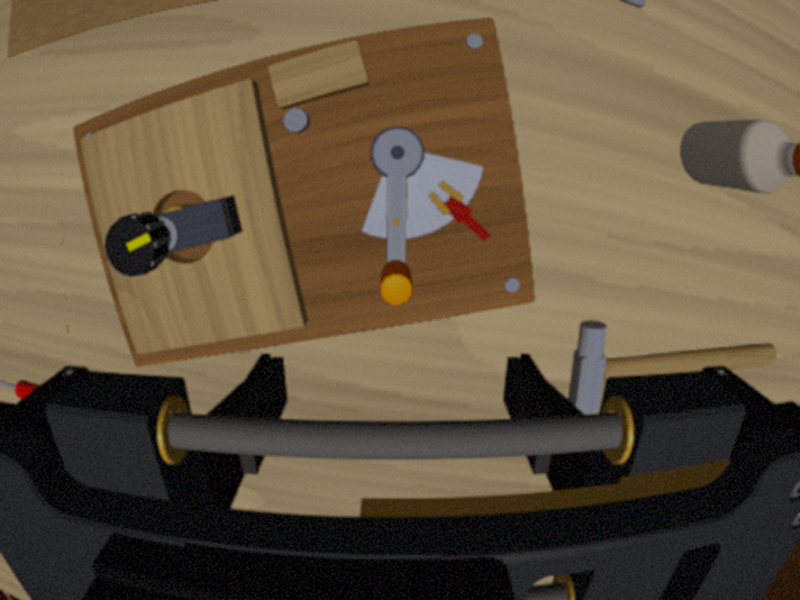

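```bash
python3 - <<'E'
from h import *
np.set_printoptions(precision=4,suppress=True)
im=cv2.imread("pics/w1.png"); W=np.load("pics/w1_i.npy",allow_pickle=True).item()
ob=blobs(hsvmask(im,(8,180,170),(22,255,255)),20)
red=(hsvmask(im,(0,180,100),(4,255,255))|hsvmask(im,(175,180,100),(180,255,255)))
print(ob); print(blobs(red,10)); 
m=red.copy(); m[:, :270]=0; pts=np.argwhere(m)[:,::-1]; e=pts[np.argsort(pts@np.array([.6,.8]))]; print(e[-4:],e[:4])
S=vision.camera_info("scene");D=vision.camera_info("side")
k=.64; c=lambda x,y:(x*k-.2,y*k-.2)
H=c(396.5,289)
print("handle", tri(ray(S,224.8,202.6),ray(D,274.3,178.4),ray(W,*H,True)), plane(ray(W,*H,True),.097))
print("pivot W", plane(ray(W,*c(397.5,152),True),.055), tri(ray(W,*c(397.5,152),True),ray(S,180+338/5-.4,155+348/4.8-.4),ray(D,195+291/5.5-.4,160+150/5.5-.4)))
print("red out W",plane(ray(W,*c(487,238.5),True),.023), "S",plane(ray(S,180+174/5-.4,155+399/4.8-.4),.023))
print("notch mid",plane(ray(W,*c(445,196),True),.025))
for nm,q in dict(screw1=(474.5,41),screw2=(512,285)).items(): print(nm,plane(ray(W,*c(*q),True),.022))
Cs={}
for nm,q in dict(A=(493,19),B=(534,301),C=(136,364),Dd=(75,128)).items(): Cs[nm]=plane(ray(W,*c(*q),True),.02); print(nm,Cs[nm])
M=np.mean([v for v in Cs.values()],0); print("centre",M)
print("knobtop W",plane(ray(W,*c(138,244),True),.124))
W0=None
E
```

```text
[([245, 177, 17, 17], 219, [253.04, 185.32])]
[([285, 127, 28, 27], 227, [298.25, 139.03]), ([10, 245, 12, 10], 78, [14.59, 249.23])]
[[309 153]
 [312 151]
 [311 152]
 [310 153]] [[288 127]
 [286 129]
 [289 127]
 [285 130]]
handle (array([ 0.4985, -0.1386,  0.0958]), [np.float64(0.6), np.float64(0.8), np.float64(1.2)]) [ 0.4981 -0.1395  0.097 ]
pivot W [ 0.5852 -0.1274  0.055 ] (array([ 0.5866, -0.1271,  0.0541]), [np.float64(1.4), np.float64(0.5), np.float64(1.0)])
red out W [ 0.5297 -0.2081  0.023 ] S [ 0.5336 -0.2086  0.023 ]
notch mid [ 0.5577 -0.1688  0.025 ]
screw1 [ 0.6847 -0.1731  0.022 ]
screw2 [ 0.4948 -0.237   0.022 ]
A [ 0.7074 -0.1854  0.02  ]
B [ 0.4836 -0.26    0.02  ]
C [0.3658 0.0971 0.02  ]
Dd [0.5873 0.1699 0.02  ]
centre [ 0.536  -0.0446  0.02  ]
knobtop W [0.5119 0.0284 0.124 ]
```

Request:
jog_arm(rows=[{"dp": [0, 0, 40], "turn": [0, 0, -1], "grip": 1}, {"dp": [1, 0, 80], "turn": [0, 0, -1], "grip": 1}, {"dp": [1, 0, 120], "turn": [0, 0, -1], "grip": 1}, {"dp": [1, 0, 150], "turn": [0, 0, -1], "grip": 1}, {"dp": [1, 0, 160], "turn": [0, 0, -1], "grip": 1}, {"dp": [1, 0, 160], "turn": [0, 0, -1], "grip": 0.8}, {"dp": [1, 0, 160], "turn": [0, 0, -1], "grip": 0.6}, {"dp": [1, 0, 160], "turn": [0, 0, -1], "grip": 0.4}, {"dp": [1, 0, 160], "turn": [0, 0, -1], "grip": 0.3}, {"dp": [1, 0, 160], "turn": [0, 0, -1], "grip": 0.3}])

```text
time_s: 2.2
position: [0.5006, -0.1381, 0.0747]
tcp_rot: [[0.985, 0.171, 0.002], [0.171, -0.985, -0.001], [0.002, 0.001, -1.0]]
force: [-0.2, -0.3, -0.2]
opening: 0.633
```

```bash
cat > cap.py <<'E'
import sys
from h import *
np.set_printoptions(precision=4,suppress=True)
s=bot.read_state(); print(s["time_s"],s["position"],"yaw",np.degrees(np.arctan2(s["tcp_rot"][1][1],s["tcp_rot"][0][1])),"F",s["force"],"M",s["moment"],"op",s["opening"],"J",s["joint_positions"])
for a in sys.argv[1:]:
    n,t=a.split(":")
    i=vision.camera_info(n); p,d=vision.capture(n); cv2.imwrite(f"pics/{t}.png",p[:,:,::-1]); np.save(f"pics/{t}_i.npy",i,allow_pickle=True)
    q=p[:,:,::-1]
    if n=="scene": q=q[155:280,180:330]
    if n=="side": q=q[150:262,180:330]
    cv2.imwrite(f"pics/{t}z.png",cv2.resize(q,(800,600),interpolation=cv2.INTER_CUBIC))
E
python3 cap.py wrist:w2
```

```text
2.2 [ 0.5006 -0.1381  0.0747] yaw -80.17824244361668 F [-0.1716 -0.2873 -0.2465] M [ 0.057   0.1226 -0.0119] op 0.6328100932020989 J [-27.7655  36.6185 104.6788   0.0023  38.5706  52.4109]
```

View pics/w2z.png

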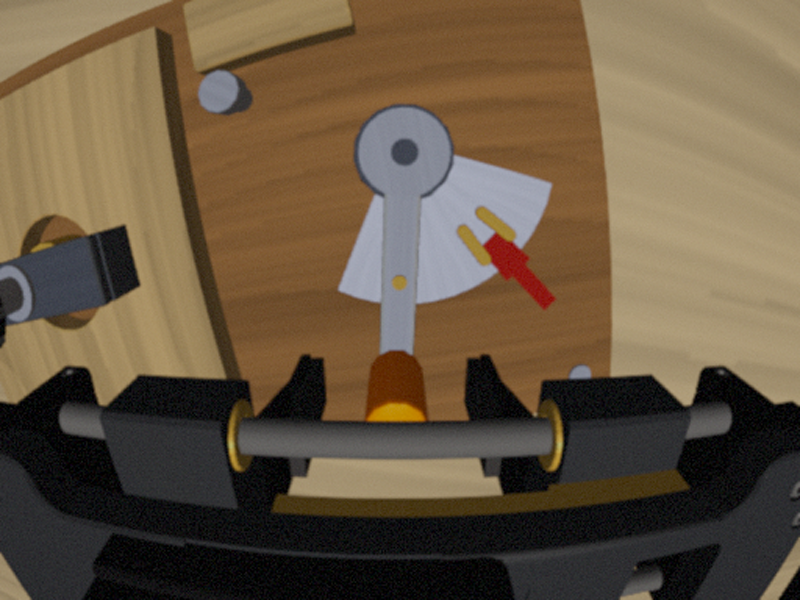

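Request:
jog_arm(rows=[{"dp": [0, 0, 0], "turn": [0, 0, 0], "grip": 0}, {"dp": [0, 0, 0], "turn": [0, 0, 0], "grip": 0}, {"dp": [0, 0, 0], "turn": [0, 0, 0], "grip": 0}, {"dp": [0, 0, 0], "turn": [0, 0, 0], "grip": 0}, {"dp": [0, 0, 0], "turn": [0, 0, 0], "grip": 0}, {"dp": [0, 0, 0], "turn": [0, 0, 0], "grip": 0}, {"dp": [0, 0, 0], "turn": [0, 0, 0], "grip": 0}])

```text
time_s: 2.95
position: [0.5, -0.1379, 0.0735]
tcp_rot: [[0.985, 0.17, -0.0], [0.17, -0.985, -0.0], [-0.0, 0.0, -1.0]]
force: [-0.8, -2.2, -0.3]
opening: 0.243
```

```bash
python3 cap.py wrist:w3; python3 - <<'E'
from h import *
np.set_printoptions(precision=2,suppress=True)
P=np.array([.5865,-.1272])
s=bot.read_state(); R=np.array(s["tcp_rot"]); t=np.array(s["position"])
print("TCP rel pivot",t[:2]-P,np.hypot(*(t[:2]-P)),np.degrees(np.arctan2(*(t[:2]-P)[::-1])))
c=t[:2]-P
# rotate about pivot by a (ccw) -> shift in tool axes
for a in [6,12,18,24,30,36,42,46,48,50]:
    r=np.radians(a); M=np.array([[np.cos(r),-np.sin(r)],[np.sin(r),np.cos(r)]])
    dw=np.array([*(M@c-c),0]); print(a,(R.T@dw*1000).round(1))
E
```

```text
2.95 [ 0.5    -0.1379  0.0735] yaw -80.18542380339869 F [-0.7834 -2.1876 -0.2819] M [-0.0601  0.1495 -0.0829] op 0.24261541058823707 J [-27.774   36.7376 104.7073  -0.0084  38.5582  52.4181]
TCP rel pivot [-0.09 -0.01] 0.0871973269093547 -172.9768945665442
6 [0.  9.1 0. ]
12 [ 1.  18.2  0. ]
18 [ 2.9 27.1  0. ]
24 [ 5.8 35.8  0. ]
30 [ 9.5 44.1  0. ]
36 [14.1 52.   0. ]
42 [19.5 59.4  0. ]
46 [23.5 63.9  0. ]
48 [25.7 66.1  0. ]
50 [27.9 68.2  0. ]
```

View pics/w3z.png

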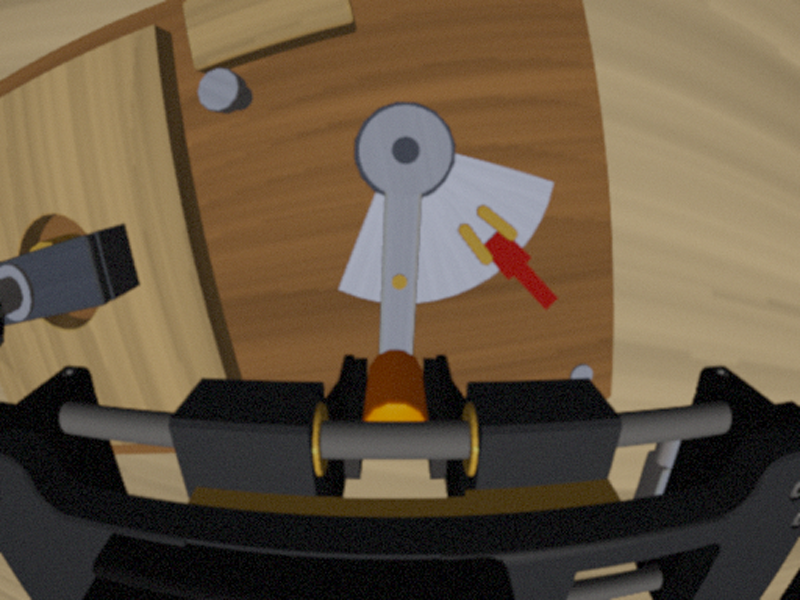

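Request:
jog_arm(rows=[{"dp": [0, 4.6, 0], "turn": [0, 0, -3], "grip": 0}, {"dp": [0, 9.1, 0], "turn": [0, 0, -6], "grip": 0}, {"dp": [1, 18.2, 0], "turn": [0, 0, -12], "grip": 0}, {"dp": [2.9, 27.1, 0], "turn": [0, 0, -18], "grip": 0}, {"dp": [5.8, 35.8, 0], "turn": [0, 0, -24], "grip": 0}, {"dp": [9.5, 44.1, 0], "turn": [0, 0, -30], "grip": 0}, {"dp": [14.1, 52, 0], "turn": [0, 0, -36], "grip": 0}, {"dp": [19.5, 59.4, 0], "turn": [0, 0, -42], "grip": 0}, {"dp": [23.5, 63.9, 0], "turn": [0, 0, -46], "grip": 0}, {"dp": [23.5, 63.9, 0], "turn": [0, 0, -46], "grip": 0}])

```text
time_s: 4.0
position: [0.535, -0.1971, 0.0735]
tcp_rot: [[0.562, 0.827, 0.002], [0.827, -0.562, -0.0], [0.001, 0.002, -1.0]]
force: [1.8, 0.9, -0.5]
opening: 0.242
```

```bash
python3 cap.py wrist:w4
```

```text
4.0 [ 0.535  -0.1971  0.0735] yaw -34.193509187859235 F [ 1.8093  0.903  -0.5002] M [ 0.0936 -0.3179  0.189 ] op 0.2419711621647633 J [-31.4638  39.1363  97.243    0.045   43.5311   2.6971]
```

View pics/w4z.png

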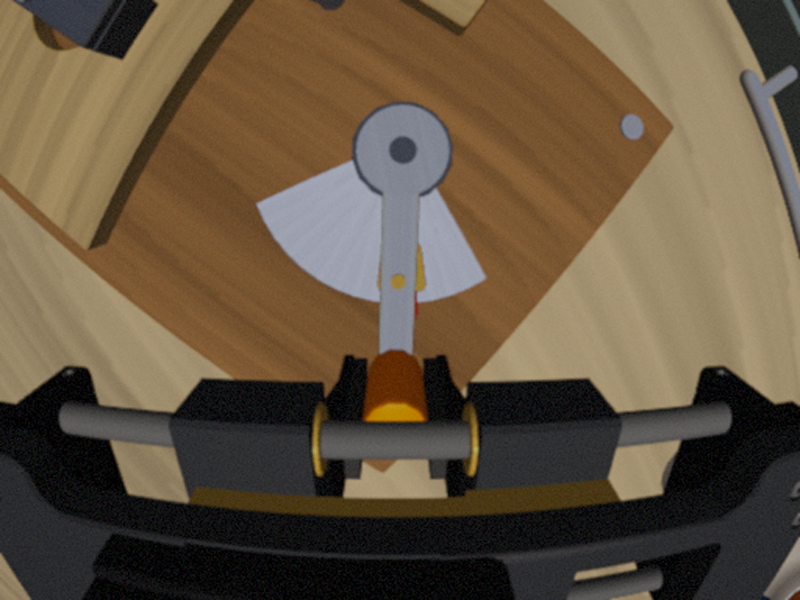

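Request:
jog_arm(rows=[{"dp": [0, 2, 0], "turn": [0, 0, -1.2], "grip": 0}, {"dp": [0, 3.4, 0], "turn": [0, 0, -2.2], "grip": 0}, {"dp": [0, 3.4, 0], "turn": [0, 0, -2.2], "grip": 0}, {"dp": [0, 3.4, 0], "turn": [0, 0, -2.2], "grip": 0}])

```text
time_s: 4.45
position: [0.5369, -0.1984, 0.0735]
tcp_rot: [[0.53, 0.848, 0.0], [0.848, -0.53, 0.0], [0.0, -0.0, -1.0]]
force: [1.5, 3.0, 0.7]
opening: 0.244
```

```bash
python3 cap.py wrist:w5 
```

```text
4.45 [ 0.5369 -0.1984  0.0735] yaw -32.00948256644025 F [1.5072 3.0404 0.7188] M [ 0.3601 -0.3326 -0.0078] op 0.24438686025183604 J [-31.4739  39.2697  96.8477   0.0319  43.8839   0.5126]
```

View pics/w5z.png

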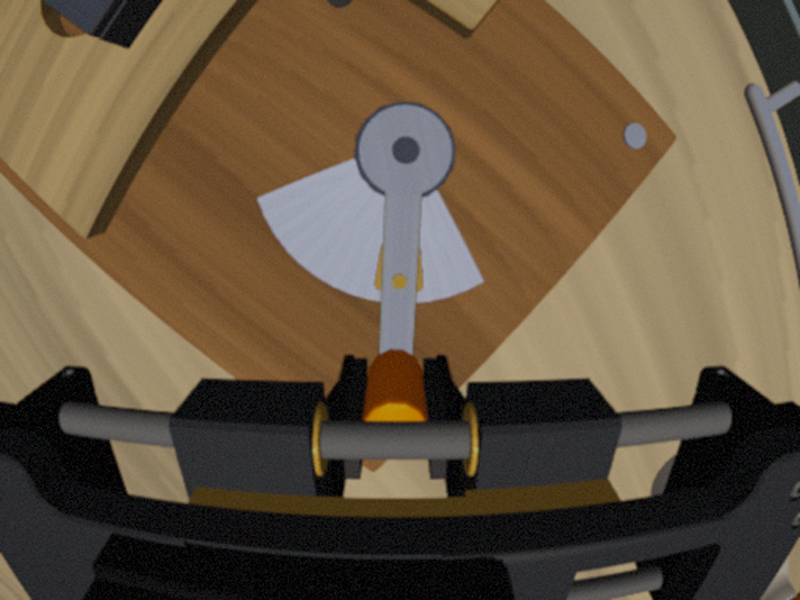

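Request:
jog_arm(rows=[{"dp": [0, 0, 0], "turn": [0, 0, 0], "grip": 0.5}, {"dp": [0, 0, 0], "turn": [0, 0, 0], "grip": 0.7}, {"dp": [0, 0, 0], "turn": [0, 0, 0], "grip": 1}, {"dp": [0, 0, 0], "turn": [0, 0, 0], "grip": 1}, {"dp": [0, 0, -20], "turn": [0, 0, 0], "grip": 1}, {"dp": [0, 0, -60], "turn": [0, 0, 0], "grip": 1}, {"dp": [0, 0, -100], "turn": [0, 0, 0], "grip": 1}, {"dp": [0, 0, -140], "turn": [0, 0, 0], "grip": 1}, {"dp": [0, 0, -140], "turn": [0, 0, 0], "grip": 1}])

```text
time_s: 5.4
position: [0.5401, -0.2007, 0.2194]
tcp_rot: [[0.53, 0.848, 0.011], [0.848, -0.53, -0.007], [-0.0, 0.013, -1.0]]
force: [0.2, -0.3, -0.1]
opening: 0.954
```

```bash
python3 cap.py wrist:w6; python3 - <<'E'
from h import *
np.set_printoptions(precision=4,suppress=True)
im=cv2.imread("pics/w6.png"); W=np.load("pics/w6_i.npy",allow_pickle=True).item()
o=blobs(hsvmask(im,(8,180,170),(22,255,255)),20); print(o)
print(blobs(hsvmask(im,(26,180,120),(34,255,255)),5))
for b in o: print(plane(ray(W,*b[2],True),.097))
E
```

```text
5.4 [ 0.5401 -0.2007  0.2194] yaw -31.980914345186207 F [ 0.2277 -0.274  -0.0993] M [-0.0081  0.0542 -0.0028] op 0.9537547784466146 J [-31.4885  27.1476  90.6373  -0.0117  61.4938   0.4979]
[([238, 182, 18, 18], 118, [246.47, 191.86])]
[([85, 4, 16, 10], 84, [92.73, 8.24])]
[ 0.5343 -0.2004  0.097 ]
```

View pics/w6z.png

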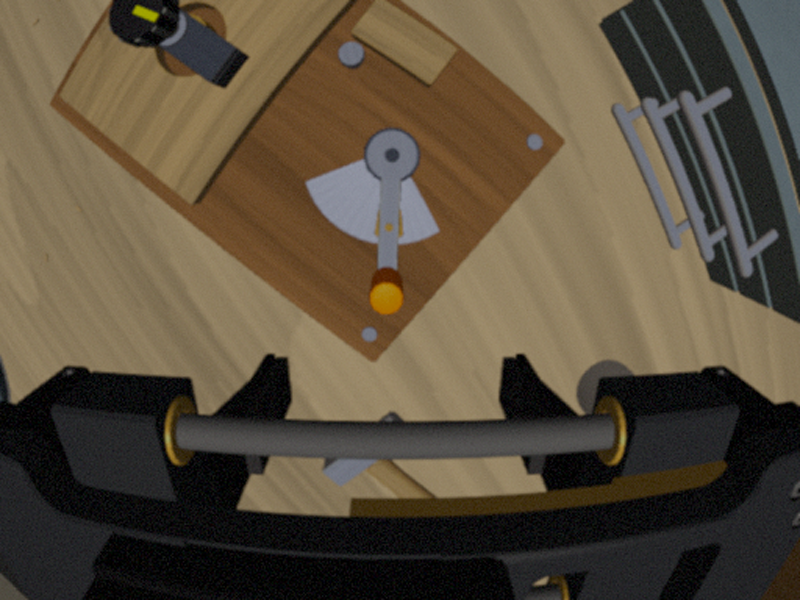

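Request:
jog_arm(rows=[{"dp": [18, -14, -3], "turn": [0, 0, -6], "grip": 1}, {"dp": [37, -29, -6], "turn": [0, 0, -13], "grip": 1}, {"dp": [55, -44, -9], "turn": [0, 0, -20], "grip": 1}, {"dp": [74, -58, -12], "turn": [0, 0, -27], "grip": 1}, {"dp": [92, -73, -15], "turn": [0, 0, -34], "grip": 1}, {"dp": [110, -88, -18], "turn": [0, 0, -41], "grip": 1}, {"dp": [129, -102, -21], "turn": [0, 0, -48], "grip": 1}, {"dp": [147, -117, -24], "turn": [0, 0, -55], "grip": 1}, {"dp": [184, -146, -25], "turn": [0, 0, -63], "grip": 1}, {"dp": [184, -146, -25], "turn": [0, 0, -63], "grip": 1}])

```text
time_s: 6.45
position: [0.5076, 0.0392, 0.237]
tcp_rot: [[-0.521, 0.854, -0.005], [0.854, 0.521, 0.003], [0.005, -0.003, -1.0]]
force: [-1.3, -0.7, -0.1]
opening: 1.001
```

```bash
python3 cap.py wrist:w7 scene:s7 side:d7
```

```text
6.45 [0.5076 0.0392 0.237 ] yaw 31.389326181317628 F [-1.3368 -0.6709 -0.1098] M [-0.0101 -0.0075  0.0057] op 1.001442205393417 J [ -8.2394  21.1842  98.0813   0.115   61.0543 -39.6842]
```

View pics/w7z.png

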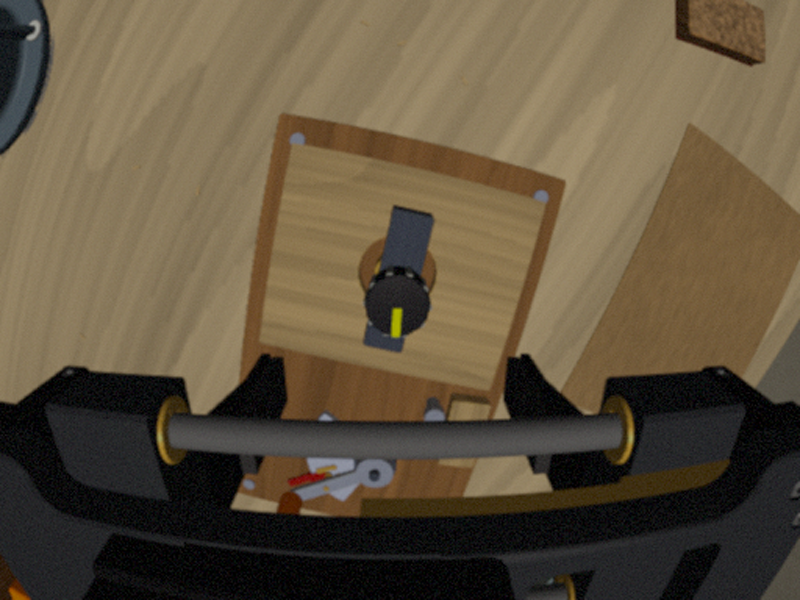

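View pics/s7z.png

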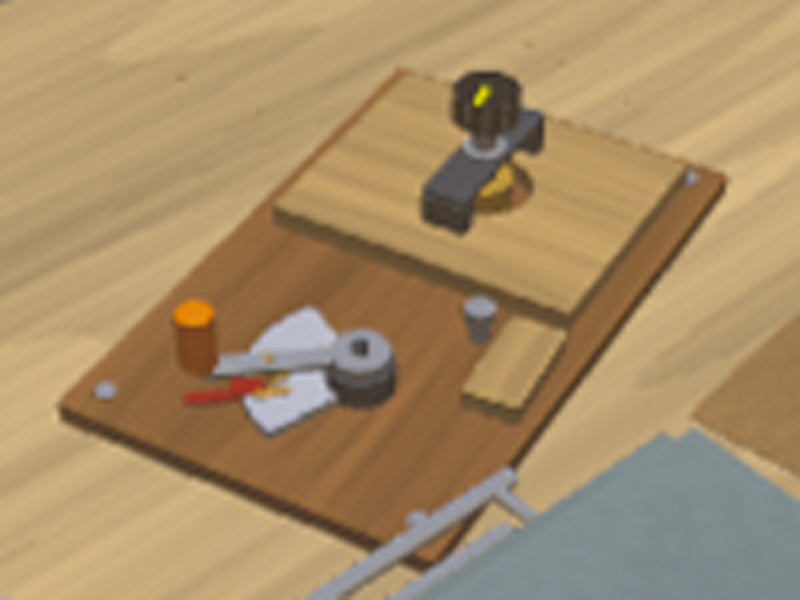

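View pics/d7z.png

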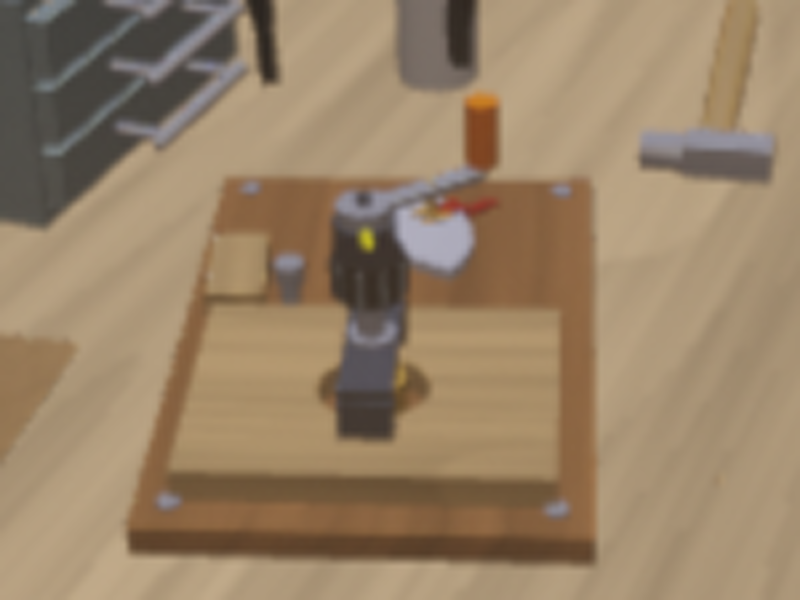

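```bash
python3 - <<'E'
from h import *
np.set_printoptions(precision=4,suppress=True)
S=vision.camera_info("scene");D=vision.camera_info("side");W6=np.load("pics/w6_i.npy",allow_pickle=True).item();W1=np.load("pics/w1_i.npy",allow_pickle=True).item()
out={}
for t,i in (("s7",S),("d7",D)):
    im=cv2.imread(f"pics/{t}.png"); z=np.zeros(im.shape[:2],np.uint8)
    z[155:280,180:330]=255
    o=blobs(hsvmask(im,(8,180,190),(18,255,255))&z); print(t,o); out[t]=o
    print(' red',blobs((hsvmask(im,(0,180,90),(5,255,255))|hsvmask(im,(175,180,90),(180,255,255)))&z))
    print(' yel',blobs(hsvmask(im,(26,150,120),(34,255,255))&z))
h=tri(ray(S,*out["s7"][0][2]),ray(D,*out["d7"][0][2])); print("handle S,D",h)
h3=tri(ray(S,*out["s7"][0][2]),ray(D,*out["d7"][0][2]),ray(W6,246.5,191.9,True)); print("all",h3)
P=np.array([.5866,-.1271])
for q in (h[0],h3[0]): v=q[:2]-P; print(np.hypot(*v),np.degrees(np.arctan2(v[1],v[0]))%360)
# red line from W1 PCA of ray hits
im=cv2.imread("pics/w1.png"); red=(hsvmask(im,(0,180,100),(4,255,255))|hsvmask(im,(175,180,100),(180,255,255))); red[:,:270]=0; red[180:]=0
pts=np.array([plane(ray(W1,u,v,True),.021)[:2] for v,u in np.argwhere(red)])
m=pts.mean(0); u,s,vt=np.linalg.svd(pts-m); d=vt[0]; print("red mean",m,"dir",np.degrees(np.arctan2(d[1],d[0]))%180, "ext",((pts-m)@d).min(),((pts-m)@d).max())
v=m-P; print("angle of red mean from pivot",np.degrees(np.arctan2(v[1],v[0]))%360)
PW=plane(ray(W1,397.5*.64-.2,152*.64-.2,True),.055)[:2]; print(PW); v=m-PW; print(np.degrees(np.arctan2(v[1],v[0]))%360)
E
```

```text
s7 [([213, 218, 7, 5], 29, [215.83, 219.9])]
 red [([215, 234, 14, 5], 28, [221.82, 236.04])]
 yel [([269, 173, 3, 4], 9, [269.89, 174.44])]
d7 [([268, 168, 4, 2], 6, [269.5, 168.33])]
 red [([302, 276, 9, 4], 27, [306.33, 277.81])]
 yel [([247, 193, 3, 4], 7, [248.29, 194.43])]
handle S,D (array([ 0.5381, -0.2003,  0.0959]), [np.float64(0.6), np.float64(0.6)])
all (array([ 0.5366, -0.2001,  0.096 ]), [np.float64(0.8), np.float64(1.9), np.float64(2.5)])
0.08778499778992561 236.4728923540182
0.08847605368232961 235.56382046852247
red mean [ 0.5433 -0.189 ] dir 55.35615786785192 ext -0.019807883036104767 0.023181702020267977
angle of red mean from pivot 235.03438936213016
[ 0.5852 -0.1274]
235.7736962813177
```

```bash
python3 - <<'E'
from h import *
np.set_printoptions(precision=4,suppress=True)
S=vision.camera_info("scene");D=vision.camera_info("side");W=np.load("pics/w7_i.npy",allow_pickle=True).item()
im=cv2.imread("pics/w7.png")
hsv=cv2.cvtColor(im,cv2.COLOR_BGR2HSV)
m=((hsv[...,2]<42)).astype(np.uint8)*255; y=hsvmask(im,(26,150,120),(34,255,255)); m|=y; m[:160]=0;m[225:]=0;m[:,:225]=0;m[:,285:]=0
m=cv2.morphologyEx(m,cv2.MORPH_OPEN,np.ones((5,5),np.uint8)); m=cv2.morphologyEx(m,cv2.MORPH_CLOSE,np.ones((5,5),np.uint8))
print(blobs(m,50))
c=max(cv2.findContours(m,0,2)[0],key=cv2.contourArea); print(cv2.minEnclosingCircle(c))
q=(397*.64-.2,303.5*.64-.2)
print(plane(ray(W,*q,True),.124))
ks=(180+487/5.333-.4,155+88/4.8-.4)
print("S",plane(ray(S,*ks),.124),"tri",tri(ray(W,*q,True),ray(S,*ks)))
yb=blobs(y)
print(yb); 
pts=np.array([plane(ray(W,u,v,True),.124)[:2] for v,u in np.argwhere(y>0)]); print("yellow mean",pts.mean(0)); d=np.linalg.svd(pts-pts.mean(0))[2][0]; print("dir",np.degrees(np.arctan2(d[1],d[0]))%180)
print("yel tri",tri(ray(W,*max(yb,key=lambda b:b[1])[2],True),ray(S,269.89,174.44),ray(D,248.29,194.43)))
cv2.imwrite("pics/k7.png",cv2.resize(np.hstack([im[150:240,200:300],cv2.cvtColor(m,cv2.COLOR_GRAY2BGR)[150:240,200:300]]),None,fx=4,fy=4))
print(bot.read_state()["position"])
E
```

```text
[([235, 188, 39, 28], 704, [254.6, 200.81])]
((254.34536743164062, 195.87457275390625), 19.557857513427734)
[0.5076 0.0388 0.124 ]
S [0.5121 0.0349 0.124 ] tri (array([0.5085, 0.038 , 0.1201]), [np.float64(0.4), np.float64(0.4)])
[([251, 198, 6, 18], 97, [253.27, 206.18])]
yellow mean [0.5134 0.0281]
dir 118.50692044319705
yel tri (array([0.5145, 0.0283, 0.123 ]), [np.float64(1.0), np.float64(0.1), np.float64(0.9)])
[0.5099 0.0347 0.2375]
```

View pics/k7.png

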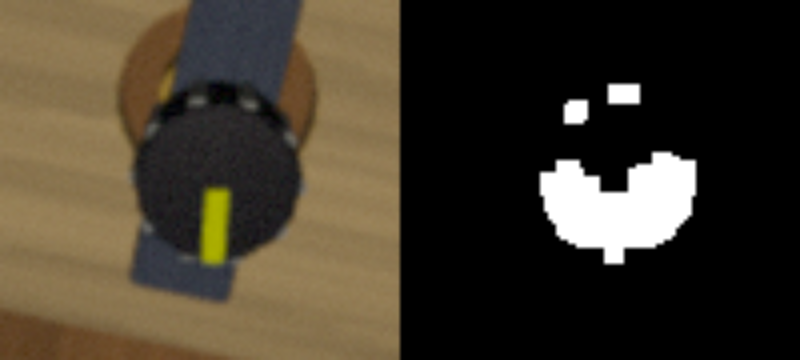

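```bash
python3 cap.py wrist:w8; python3 cap.py wrist:w9; python3 - <<'E'
from h import *
np.set_printoptions(precision=4,suppress=True)
for t in ("w8","w9"):
    W=np.load(f"pics/{t}_i.npy",allow_pickle=True).item(); im=cv2.imread(f"pics/{t}.png")
    g=cv2.cvtColor(im,cv2.COLOR_BGR2GRAY)[140:240,195:315]
    C=cv2.HoughCircles(cv2.resize(g,None,fx=4,fy=4,interpolation=cv2.INTER_CUBIC),cv2.HOUGH_GRADIENT,1,100,param1=80,param2=20,minRadius=70,maxRadius=95)
    print(t,C/4 if C is not None else None)
    if C is not None:
        x,y,r=C[0,0]/4; print(plane(ray(W,x+195,y+140,True),.124))
    cv2.imwrite(f"pics/{t}k.png",cv2.resize(im[140:240,195:315],None,fx=5,fy=5,interpolation=cv2.INTER_CUBIC))
    y=hsvmask(im,(26,150,120),(34,255,255))
    pts=np.array([plane(ray(W,u,v,True),.124)[:2] for v,u in np.argwhere(y>0)]); d=np.linalg.svd(pts-pts.mean(0))[2][0]; print("ymean",pts.mean(0),np.degrees(np.arctan2(d[1],d[0]))%180)
E
```

```text
6.6 [0.5099 0.0347 0.2375] yaw 31.019604759741334 F [ 1.2148 -0.3688  0.5881] M [-0.0034 -0.0552  0.0301] op 0.9994153441317957 J [ -8.6315  21.2228  97.9074  -0.0414  60.984  -39.6309]
6.65 [0.5102 0.0341 0.2377] yaw 30.953323566266977 F [-0.0782 -0.5443 -0.32  ] M [0.0353 0.0295 0.0155] op 0.9999775783482151 J [ -8.6958  21.2185  97.8756  -0.0348  60.9885 -39.6322]
w8 [[[59.125 48.875 21.075]]]
[0.5079 0.0382 0.124 ]
ymean [0.5134 0.028 ] 117.05420714601102
w9 [[[59.875 46.875 21.4  ]]]
[0.5079 0.0396 0.124 ]
ymean [0.5133 0.0282] 116.98635070897058
```

View pics/w9k.png

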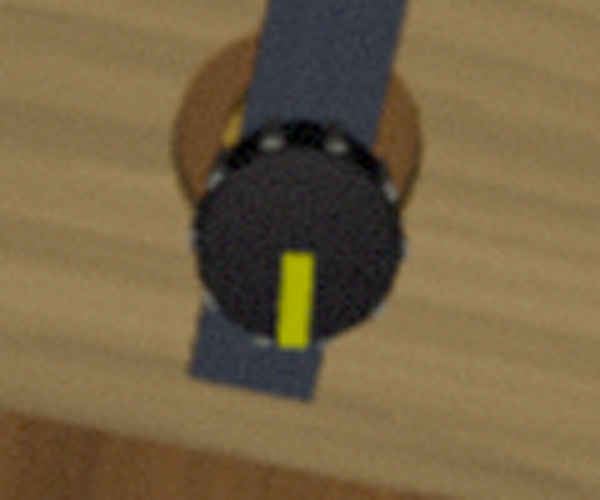

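Request:
jog_arm(rows=[{"dp": [2.6, 1.5, 35], "turn": [0, 0, 0], "grip": 1}, {"dp": [2.6, 1.5, 70], "turn": [0, 0, 0], "grip": 1}, {"dp": [2.6, 1.5, 105], "turn": [0, 0, 0], "grip": 1}, {"dp": [2.6, 1.5, 127], "turn": [0, 0, 0], "grip": 0.9}, {"dp": [2.6, 1.5, 135], "turn": [0, 0, 0], "grip": 0.8}, {"dp": [2.6, 1.5, 135], "turn": [0, 0, 0], "grip": 0.7}, {"dp": [2.6, 1.5, 135], "turn": [0, 0, 0], "grip": 0.6}, {"dp": [2.6, 1.5, 135], "turn": [0, 0, 0], "grip": 0.6}])

```text
time_s: 7.5
position: [0.5115, 0.0373, 0.1048]
tcp_rot: [[-0.515, 0.857, 0.003], [0.857, 0.515, -0.0], [-0.002, 0.002, -1.0]]
force: [0.3, 0.1, 0.3]
opening: 0.65
```

```bash
python3 cap.py wrist:w10 scene:s10 side:d10
```

```text
7.5 [0.5115 0.0373 0.1048] yaw 30.986031744940323 F [0.2994 0.0918 0.3488] M [0.0741 0.0102 0.0634] op 0.650205886871561 J [ -8.326   33.181  104.6982  -0.0027  41.9545 -39.31  ]
```

View pics/w10z.png

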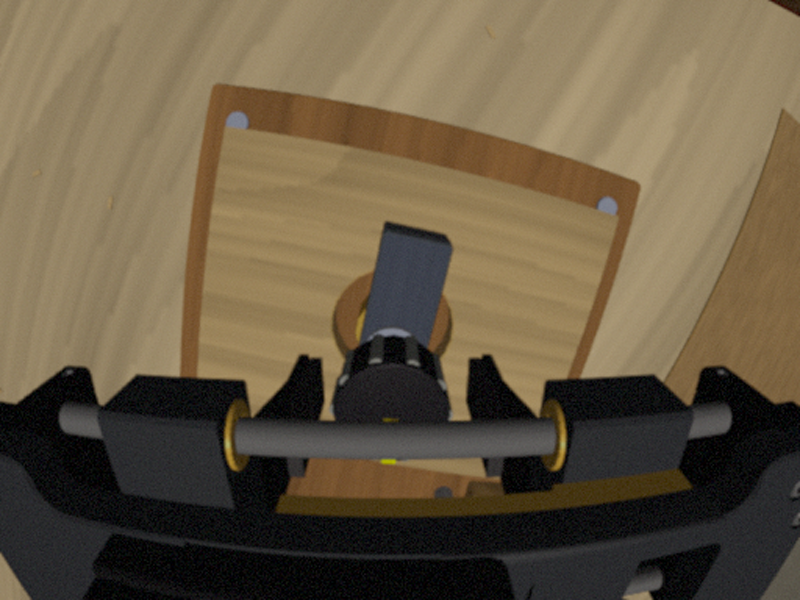

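View pics/s10z.png

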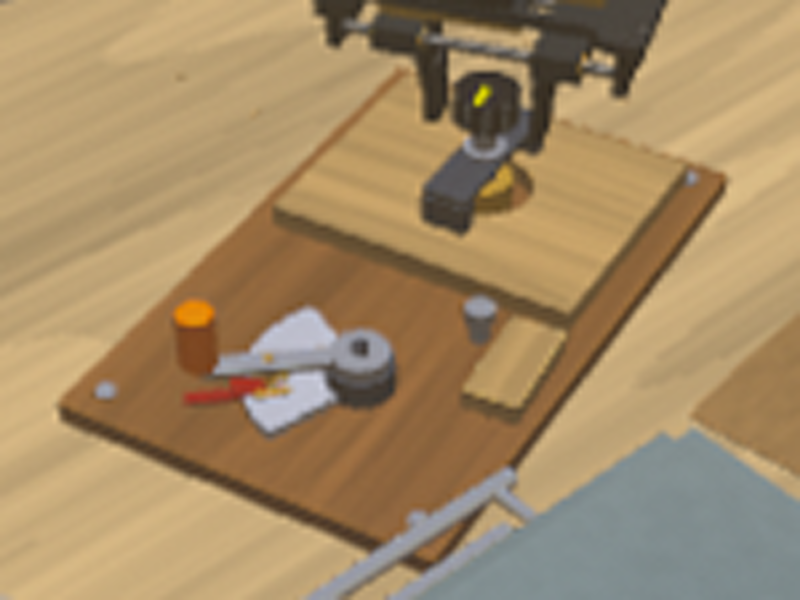

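View pics/d10z.png

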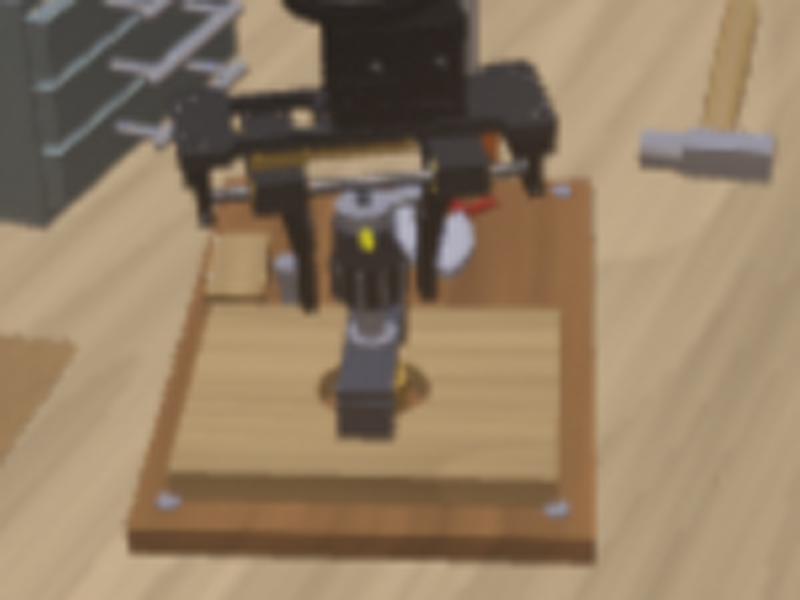

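Request:
jog_arm(rows=[{"dp": [0, -1, 0], "turn": [0, 0, 0], "grip": 0.5}, {"dp": [0, -1, 0], "turn": [0, 0, 0], "grip": 0}, {"dp": [0, -1, 0], "turn": [0, 0, 0], "grip": 0}, {"dp": [0, -1, 0], "turn": [0, 0, 0], "grip": 0}, {"dp": [0, -1, 0], "turn": [0, 0, 0], "grip": 0}, {"dp": [0, -1, 0], "turn": [0, 0, 0], "grip": 0}])

```text
time_s: 8.25
position: [0.5097, 0.0373, 0.1037]
tcp_rot: [[-0.515, 0.857, 0.0], [0.857, 0.515, 0.0], [-0.0, 0.0, -1.0]]
force: [0.2, 1.1, 1.5]
opening: 0.45
```

```bash
python3 cap.py scene:s11; python3 cap.py
```

```text
8.25 [0.5097 0.0373 0.1037] yaw 31.004812594242605 F [0.2076 1.1498 1.5418] M [ 0.1854 -0.0675  0.0003] op 0.4501664270922763 J [ -8.3662  33.2388 104.8947   0.0143  41.849  -39.3817]
8.3 [0.5097 0.0373 0.1037] yaw 31.004098101545075 F [-0.1934  0.4768  2.6895] M [ 0.2283 -0.1015 -0.061 ] op 0.4521294097004591 J [ -8.3656  33.2402 104.8922   0.0149  41.8452 -39.3809]
```

Request:
jog_arm(rows=[{"dp": [0, 0, -0.1], "turn": [0, 0, -4], "grip": 0}, {"dp": [0, 0, -0.2], "turn": [0, 0, -8], "grip": 0}, {"dp": [0, 0, -0.3], "turn": [0, 0, -12], "grip": 0}, {"dp": [0, 0, -0.4], "turn": [0, 0, -16], "grip": 0}, {"dp": [0, 0, -0.5], "turn": [0, 0, -20], "grip": 0}, {"dp": [0, 0, -0.6], "turn": [0, 0, -25], "grip": 0}, {"dp": [0, 0, -0.7], "turn": [0, 0, -30], "grip": 0}, {"dp": [0, 0, -0.7], "turn": [0, 0, -30], "grip": 0}, {"dp": [0, 0, -0.7], "turn": [0, 0, -30], "grip": 0}])

```text
time_s: 9.2
position: [0.5099, 0.0374, 0.1044]
tcp_rot: [[-0.874, 0.486, 0.001], [0.486, 0.874, 0.0], [-0.001, 0.0, -1.0]]
force: [0.6, 1.7, 1.9]
opening: 0.452
```

```bash
python3 cap.py scene:s12 side:d12; python3 cap.py
```

```text
9.2 [0.5099 0.0374 0.1044] yaw 60.9209443834693 F [0.6291 1.6717 1.8827] M [ 0.4344 -0.131   0.0431] op 0.4518738419262521 J [ -8.3563  33.172  104.8604   0.0238  41.9304 -69.295 ]
9.3 [0.5098 0.0374 0.1044] yaw 60.94931094571069 F [1.3206 1.5306 2.676 ] M [ 0.494  -0.0707  0.0221] op 0.45063960762985855 J [ -8.3542  33.1726 104.8633   0.023   41.9277 -69.3207]
```

View pics/s12z.png

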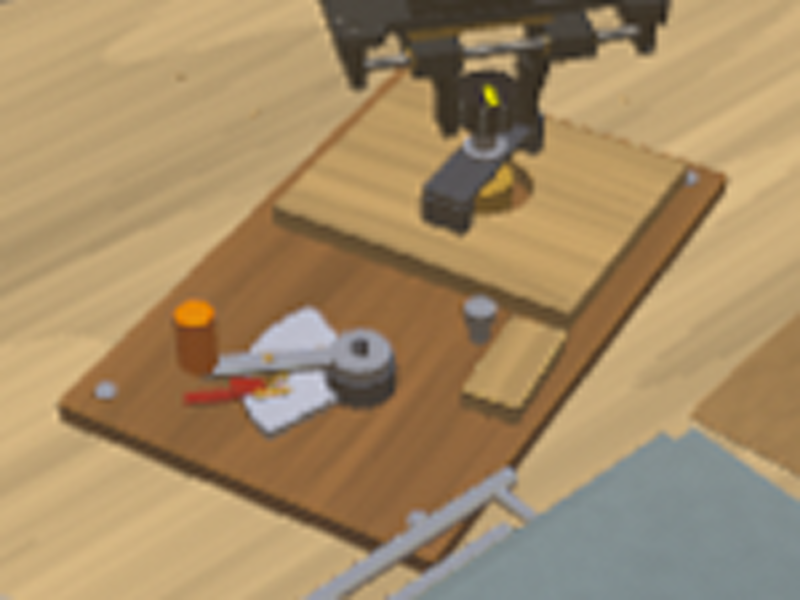

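Request:
jog_arm(rows=[{"dp": [0, 0, -0.1], "turn": [0, 0, -4], "grip": 0}, {"dp": [0, 0, -0.2], "turn": [0, 0, -8], "grip": 0}, {"dp": [0, 0, -0.2], "turn": [0, 0, -8], "grip": 0}, {"dp": [0, 0, -0.2], "turn": [0, 0, -8], "grip": 0}])

```text
time_s: 9.7
position: [0.5098, 0.0374, 0.1045]
tcp_rot: [[-0.933, 0.36, 0.001], [0.36, 0.933, 0.0], [-0.0, 0.0, -1.0]]
force: [1.0, 2.9, 2.4]
opening: 0.455
```

Request:
jog_arm(rows=[{"dp": [0, 0, -0.1], "turn": [0, 0, -3], "grip": 0}, {"dp": [0, 0, -0.1], "turn": [0, 0, -6], "grip": 0}, {"dp": [0, 0, -0.1], "turn": [0, 0, -6], "grip": 0}, {"dp": [0, 0, -0.1], "turn": [0, 0, -6], "grip": 0}])

```text
time_s: 10.1
position: [0.5098, 0.0373, 0.1047]
tcp_rot: [[-0.966, 0.26, 0.001], [0.26, 0.966, 0.0], [-0.0, 0.0, -1.0]]
force: [1.4, 2.2, 2.5]
opening: 0.447
```

Request:
jog_arm(rows=[{"dp": [0, 0, -0.1], "turn": [0, 0, -3], "grip": 0}, {"dp": [0, 0, -0.1], "turn": [0, 0, -6], "grip": 0}, {"dp": [0, 0, -0.1], "turn": [0, 0, -6], "grip": 0}, {"dp": [0, 0, -0.1], "turn": [0, 0, -6], "grip": 0}])

```text
time_s: 10.5
position: [0.5097, 0.0374, 0.1048]
tcp_rot: [[-0.987, 0.158, 0.0], [0.158, 0.987, 0.0], [-0.0, 0.0, -1.0]]
force: [0.8, 4.3, 3.1]
opening: 0.452
```

Request:
jog_arm(rows=[{"dp": [0, 0, -0.1], "turn": [0, 0, -3], "grip": 0}, {"dp": [0, 0, -0.2], "turn": [0, 0, -6], "grip": 0}, {"dp": [0, 0, -0.2], "turn": [0, 0, -6], "grip": 0}, {"dp": [0, 0, -0.2], "turn": [0, 0, -6], "grip": 0}])

```text
time_s: 10.9
position: [0.5097, 0.0373, 0.1049]
tcp_rot: [[-0.999, 0.054, 0.0], [0.054, 0.999, 0.0], [-0.0, 0.0, -1.0]]
force: [1.7, 3.1, 2.7]
opening: 0.454
```

Request:
jog_arm(rows=[{"dp": [0, 0, -0.1], "turn": [0, 0, -3], "grip": 0}, {"dp": [0, 0, -0.2], "turn": [0, 0, -6], "grip": 0}, {"dp": [0, 0, -0.2], "turn": [0, 0, -6], "grip": 0}, {"dp": [0, 0, -0.2], "turn": [0, 0, -6], "grip": 0}])

```text
time_s: 11.3
position: [0.5097, 0.0373, 0.1051]
tcp_rot: [[-0.999, -0.051, 0.0], [-0.051, 0.999, 0.0], [-0.0, 0.0, -1.0]]
force: [1.9, 2.5, 2.0]
opening: 0.453
```

Request:
jog_arm(rows=[{"dp": [0, 0, -0.1], "turn": [0, 0, -3], "grip": 0}, {"dp": [0, 0, -0.1], "turn": [0, 0, -6], "grip": 0}, {"dp": [0, 0, -0.1], "turn": [0, 0, -6], "grip": 0}, {"dp": [0, 0, -0.1], "turn": [0, 0, -6], "grip": 0}])

```text
time_s: 11.7
position: [0.5096, 0.0373, 0.1052]
tcp_rot: [[-0.988, -0.155, 0.0], [-0.155, 0.988, -0.0], [-0.0, -0.0, -1.0]]
force: [1.6, 2.0, 1.4]
opening: 0.451
```

Request:
jog_arm(rows=[{"dp": [0, 0, -0.1], "turn": [0, 0, -3], "grip": 0}, {"dp": [0, 0, -0.1], "turn": [0, 0, -6], "grip": 0}, {"dp": [0, 0, -0.1], "turn": [0, 0, -6], "grip": 0}, {"dp": [0, 0, -0.1], "turn": [0, 0, -6], "grip": 0}])

```text
time_s: 12.1
position: [0.5096, 0.0373, 0.1053]
tcp_rot: [[-0.966, -0.258, 0.0], [-0.258, 0.966, -0.0], [-0.0, -0.0, -1.0]]
force: [1.5, 2.8, 1.9]
opening: 0.451
```

```bash
python3 cap.py scene:s13 side:d13
```

```text
12.1 [0.5096 0.0373 0.1053] yaw 104.92332932846321 F [1.4976 2.8001 1.8889] M [ 0.7226 -0.2904 -0.0075] op 0.45087820070445306 J [  -8.3638   33.0741  104.844     0.0007   42.0751 -113.2876]
```

View pics/s13z.png

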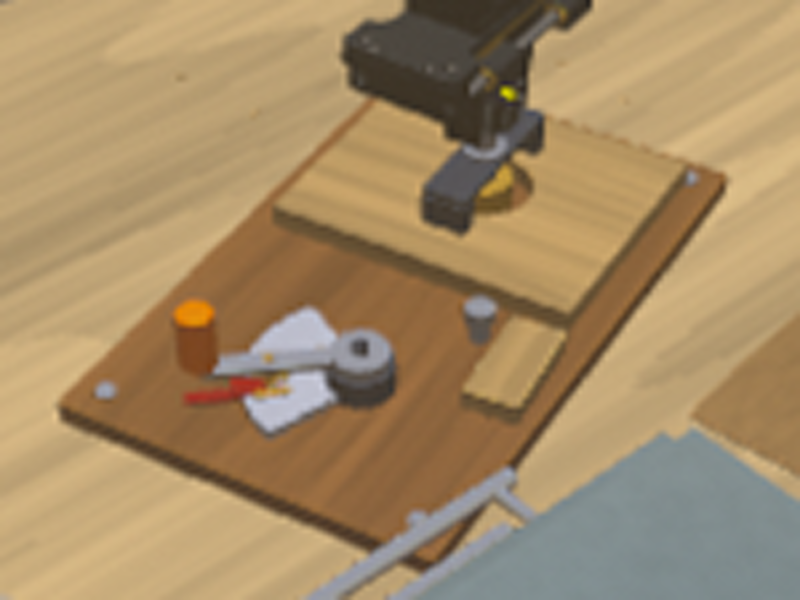

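View pics/d13z.png

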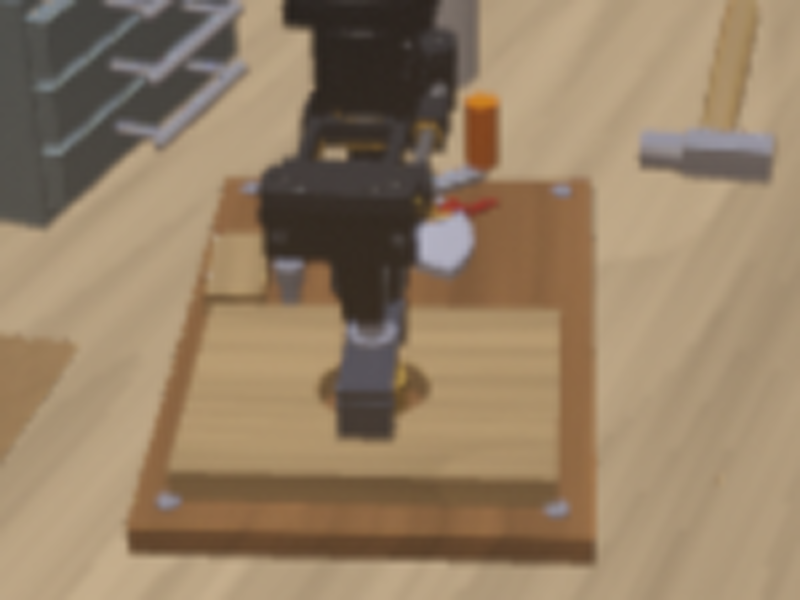

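Request:
jog_arm(rows=[{"dp": [0, 0, -0.1], "turn": [0, 0, -3], "grip": 0}, {"dp": [0, 0, -0.15], "turn": [0, 0, -6], "grip": 0}, {"dp": [0, 0, -0.15], "turn": [0, 0, -6], "grip": 0}, {"dp": [0, 0, -0.15], "turn": [0, 0, -6], "grip": 0}])

```text
time_s: 12.6
position: [0.5095, 0.0374, 0.1052]
tcp_rot: [[-0.934, -0.357, -0.0], [-0.357, 0.934, 0.0], [0.0, 0.0, -1.0]]
force: [2.9, 4.2, -0.2]
opening: 0.451
```

Request:
jog_arm(rows=[{"dp": [0, 0, 0], "turn": [0, 0, 0], "grip": 0}, {"dp": [0, 0, 0], "turn": [0, 0, 0], "grip": 0}])

```text
time_s: 12.8
position: [0.5095, 0.0373, 0.1053]
tcp_rot: [[-0.934, -0.358, -0.0], [-0.358, 0.934, 0.0], [0.0, 0.0, -1.0]]
force: [2.1, 3.5, -0.6]
opening: 0.452
```

Request:
jog_arm(rows=[{"dp": [0, 0, 0], "turn": [0, 0, 0], "grip": 0.6}, {"dp": [0, 0, 0], "turn": [0, 0, 0], "grip": 0.6}, {"dp": [0, 0, 0], "turn": [0, 0, 0], "grip": 0.6}, {"dp": [0, 0, 0], "turn": [0, 0, 0], "grip": 0.6}])

```text
time_s: 13.2
position: [0.5091, 0.0368, 0.1054]
tcp_rot: [[-0.934, -0.358, -0.001], [-0.358, 0.934, -0.0], [0.001, -0.0, -1.0]]
force: [-0.4, 0.2, 0.4]
opening: 0.597
```

```bash
python3 cap.py scene:s14 wrist:w14; python3 - <<'E'
import cv2,numpy as np
a=[cv2.imread(f"pics/{t}.png")[160:200,255:295] for t in ("s7","s13","s14")]
cv2.imwrite("pics/cmp14.png",cv2.resize(np.hstack(a),None,fx=6,fy=6,interpolation=cv2.INTER_CUBIC))
E
```

```text
13.2 [0.5091 0.0368 0.1054] yaw 111.00555080546371 F [-0.3964  0.2184  0.3781] M [ 0.1328 -0.0113  0.0211] op 0.5974578475708235 J [  -8.4036   33.0557  104.8698   -0.0425   42.1237 -119.3776]
```

View pics/cmp14.png

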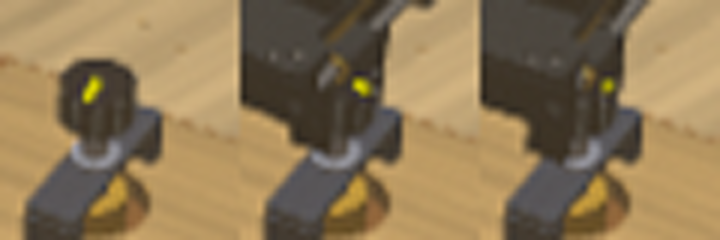

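View pics/w14z.png

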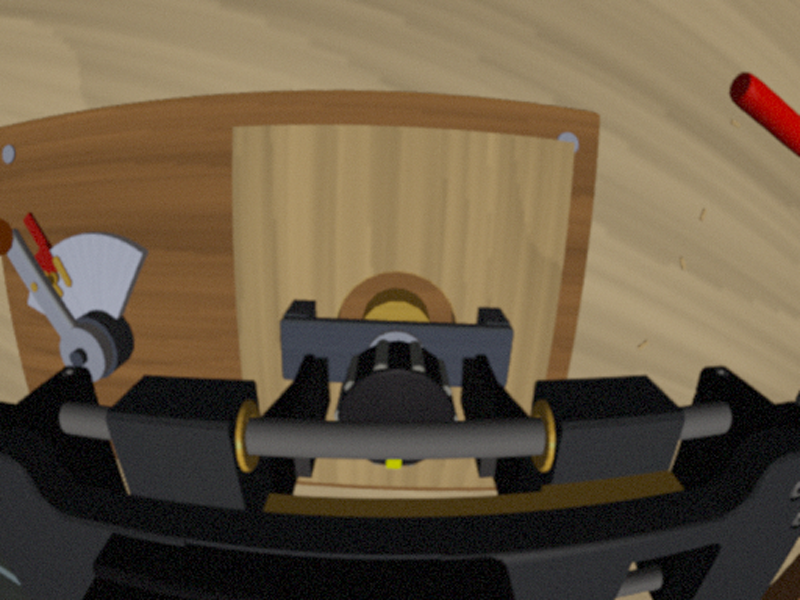

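```bash
python3 - <<'E'
from h import *
np.set_printoptions(precision=4,suppress=True)
S=vision.camera_info("scene")
A=np.array([.5105,.0372])
for t in ("s7","s11","s12","s13","s14"):
    im=cv2.imread(f"pics/{t}.png"); z=np.zeros(im.shape[:2],np.uint8); z[160:200,255:295]=255
    b=max(blobs(hsvmask(im,(25,130,110),(35,255,255))&z),key=lambda b:b[1])
    out=[]
    for h in (.124,.116):
        p=plane(ray(S,*b[2]),h)[:2]-A; out.append((h,round(1000*np.hypot(*p),1),round(np.degrees(np.arctan2(p[1],p[0])),1)))
    print(t,b[1:],out)
E
```

```text
s7 (9, [269.89, 174.44]) [(0.124, np.float64(10.9), np.float64(-63.2)), (0.116, np.float64(3.6), np.float64(-124.2))]
s11 (9, [269.89, 174.44]) [(0.124, np.float64(10.9), np.float64(-63.2)), (0.116, np.float64(3.6), np.float64(-124.2))]
s12 (9, [271.67, 174.67]) [(0.124, np.float64(11.3), np.float64(-34.1)), (0.116, np.float64(2.5), np.float64(10.2))]
s13 (7, [275.0, 174.0]) [(0.124, np.float64(14.3), np.float64(14.9)), (0.116, np.float64(12.6), np.float64(56.6))]
s14 (3, [275.67, 173.67]) [(0.124, np.float64(15.4), np.float64(24.4)), (0.116, np.float64(15.0), np.float64(61.6))]
```

Request:
jog_arm(rows=[{"dp": [-0.8, 0.3, 0], "turn": [0, 0, 0], "grip": 0.6}, {"dp": [-0.8, 0.3, 0], "turn": [0, 0, 0], "grip": 0}, {"dp": [-0.8, 0.3, 0], "turn": [0, 0, 0], "grip": 0}, {"dp": [-0.8, 0.3, 0], "turn": [0, 0, 0], "grip": 0}, {"dp": [-0.8, 0.3, 0], "turn": [0, 0, 0], "grip": 0}])

```text
time_s: 13.8
position: [0.5101, 0.0378, 0.1054]
tcp_rot: [[-0.933, -0.359, -0.0], [-0.359, 0.933, 0.0], [0.0, 0.0, -1.0]]
force: [-0.2, -0.5, -0.9]
opening: 0.451
```

Request:
jog_arm(rows=[{"dp": [0, 0, -0.1], "turn": [0, 0, -3], "grip": 0}, {"dp": [0, 0, -0.1], "turn": [0, 0, -6], "grip": 0}, {"dp": [0, 0, -0.1], "turn": [0, 0, -6], "grip": 0}, {"dp": [0, 0, -0.1], "turn": [0, 0, -6], "grip": 0}])

```text
time_s: 14.2
position: [0.5101, 0.0378, 0.105]
tcp_rot: [[-0.891, -0.453, -0.0], [-0.453, 0.891, 0.0], [0.0, 0.0, -1.0]]
force: [1.9, 1.1, -5.9]
opening: 0.45
```

Request:
jog_arm(rows=[{"dp": [0, 0, 0], "turn": [0, 0, 0], "grip": 0.7}, {"dp": [0, 0, 0], "turn": [0, 0, 0], "grip": 0.7}, {"dp": [0, 0, 0], "turn": [0, 0, 0], "grip": 0.7}, {"dp": [0, 0, 0], "turn": [0, 0, 0], "grip": 0.7}])

```text
time_s: 14.6
position: [0.5103, 0.0377, 0.1059]
tcp_rot: [[-0.891, -0.454, 0.001], [-0.454, 0.891, -0.0], [-0.0, -0.0, -1.0]]
force: [0.2, -0.5, 0.3]
opening: 0.677
```

```bash
python3 cap.py scene:s15 wrist:w15; python3 - <<'E'
from h import *
S=vision.camera_info("scene")
a=[cv2.imread(f"pics/{t}.png")[160:200,255:295] for t in ("s7","s14","s15")]
cv2.imwrite("pics/cmp15.png",cv2.resize(np.hstack(a),None,fx=6,fy=6,interpolation=cv2.INTER_CUBIC))
A=np.array([.5105,.0375])
for t in ("s14","s15"):
    im=cv2.imread(f"pics/{t}.png"); z=np.zeros(im.shape[:2],np.uint8); z[160:200,255:295]=255
    b=max(blobs(hsvmask(im,(25,130,110),(35,255,255))&z,1),key=lambda b:b[1])
    out=[]
    for h in (.124,.116):
        p=plane(ray(S,*b[2]),h)[:2]-A; out.append((h,round(1000*np.hypot(*p),1),round(np.degrees(np.arctan2(p[1],p[0])),1)))
    print(t,b[1:],out)
E
```

```text
14.6 [0.5103 0.0377 0.1059] yaw 117.00502115841178 F [ 0.2195 -0.4979  0.3476] M [ 0.209  -0.0102 -0.0037] op 0.6770565657558212 J [  -8.2972   33.0467  104.7317   -0.0037   42.1917 -125.2995]
s14 (3, [275.67, 173.67]) [(0.124, np.float64(15.2), np.float64(23.4)), (0.116, np.float64(14.8), np.float64(61.0))]Traceback (most recent call last):
  File "<stdin>", line 8, in <module>
ValueError: max() iterable argument is empty
```

View pics/cmp15.png

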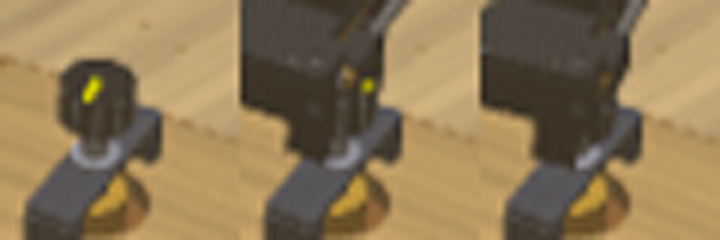

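View pics/w15z.png

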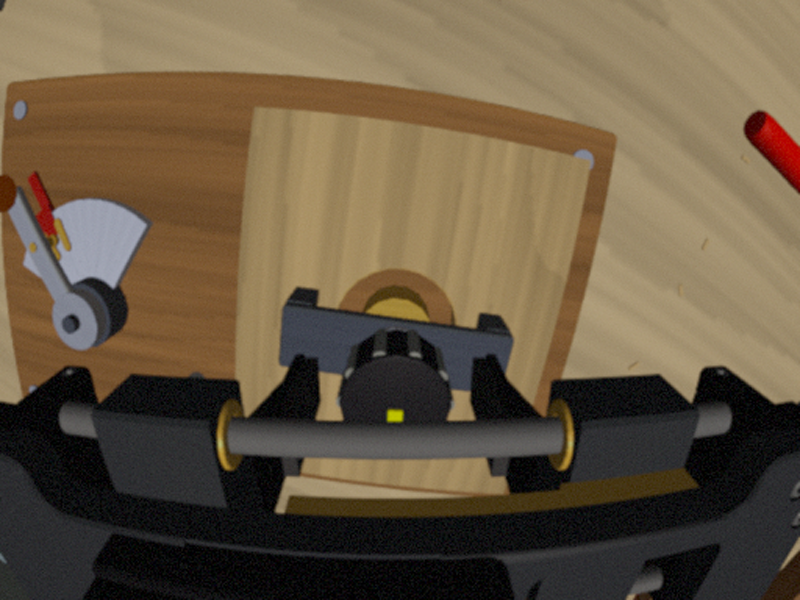

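Request:
jog_arm(rows=[{"dp": [0, 0, 5], "turn": [0, 0, 0], "grip": 0.7}, {"dp": [0, 0, 9.5], "turn": [0, 0, 0], "grip": 0.7}, {"dp": [0, 0, 9.5], "turn": [0, 0, 0], "grip": 0.5}, {"dp": [0, 0, 9.5], "turn": [0, 0, 0], "grip": 0}, {"dp": [0, 0, 9.5], "turn": [0, 0, 0], "grip": 0}, {"dp": [0, 0, 9.5], "turn": [0, 0, 0], "grip": 0}, {"dp": [0, 0, 9.5], "turn": [0, 0, 0], "grip": 0}, {"dp": [0, 0, 9.5], "turn": [0, 0, 0], "grip": 0}])

```text
time_s: 15.5
position: [0.5103, 0.0378, 0.096]
tcp_rot: [[-0.891, -0.454, 0.0], [-0.454, 0.891, -0.0], [-0.0, -0.0, -1.0]]
force: [0.1, -1.1, -0.3]
opening: 0.453
```

Request:
jog_arm(rows=[{"dp": [0, 0, 0.1], "turn": [0, 0, 4], "grip": 0}, {"dp": [0, 0, 0.2], "turn": [0, 0, 10], "grip": 0}, {"dp": [0, 0, 0.4], "turn": [0, 0, 18], "grip": 0}, {"dp": [0, 0, 0.6], "turn": [0, 0, 26], "grip": 0}, {"dp": [0, 0, 0.75], "turn": [0, 0, 34], "grip": 0}, {"dp": [0, 0, 0.9], "turn": [0, 0, 42], "grip": 0}, {"dp": [0, 0, 1.1], "turn": [0, 0, 50], "grip": 0}, {"dp": [0, 0, 1.3], "turn": [0, 0, 58], "grip": 0}, {"dp": [0, 0, 1.5], "turn": [0, 0, 66], "grip": 0}, {"dp": [0, 0, 1.6], "turn": [0, 0, 70], "grip": 0}])

```text
time_s: 16.5
position: [0.5104, 0.0373, 0.0945]
tcp_rot: [[-0.729, 0.684, 0.0], [0.684, 0.729, -0.001], [-0.001, -0.0, -1.0]]
force: [-0.4, -2.4, 0.1]
opening: 0.447
```

```bash
python3 cap.py scene:s16 wrist:w16
```

```text
16.5 [0.5104 0.0373 0.0945] yaw 46.82144093658404 F [-0.3611 -2.4165  0.0602] M [-0.2838  0.0029  0.0686] op 0.44733102120911133 J [ -8.3221  34.2237 105.0998  -0.0792  40.6523 -55.0835]
```

View pics/s16z.png

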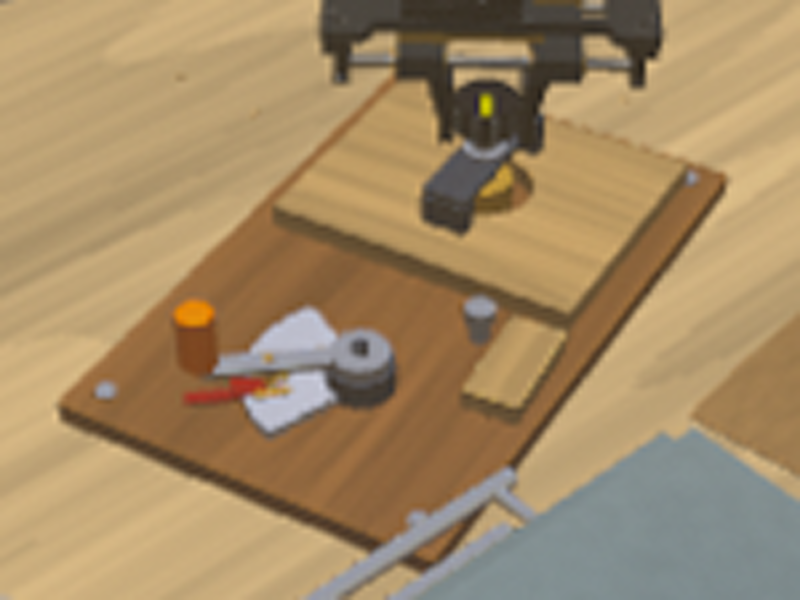

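View pics/w16z.png

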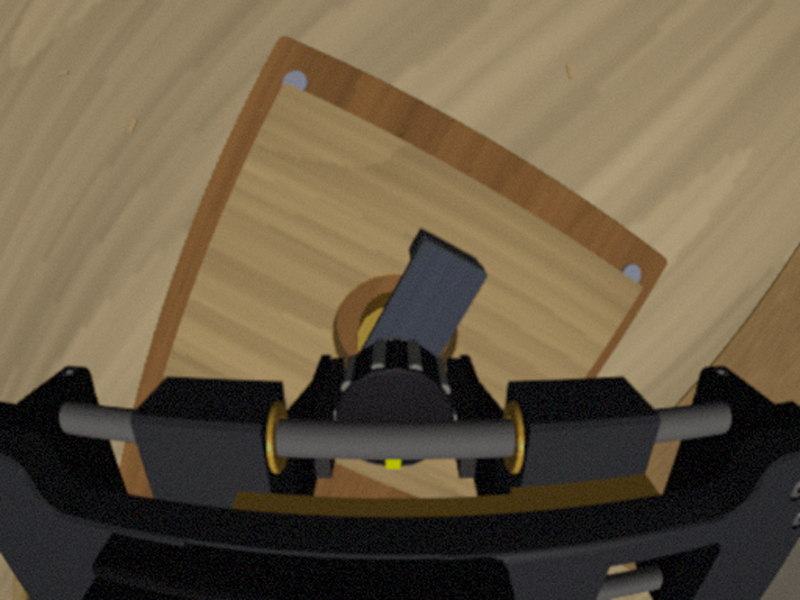

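Request:
jog_arm(rows=[{"dp": [0, 0, 0.2], "turn": [0, 0, 8], "grip": 0}, {"dp": [0, 0, 0.4], "turn": [0, 0, 16], "grip": 0}, {"dp": [0, 0, 0.5], "turn": [0, 0, 24], "grip": 0}, {"dp": [0, 0, 0.7], "turn": [0, 0, 32], "grip": 0}, {"dp": [0, 0, 0.9], "turn": [0, 0, 40], "grip": 0}, {"dp": [0, 0, 1.1], "turn": [0, 0, 48], "grip": 0}, {"dp": [0, 0, 1.2], "turn": [0, 0, 56], "grip": 0}, {"dp": [0, 0, 1.4], "turn": [0, 0, 64], "grip": 0}, {"dp": [0, 0, 1.6], "turn": [0, 0, 72], "grip": 0}, {"dp": [0, 0, 1.8], "turn": [0, 0, 80], "grip": 0}])

```text
time_s: 17.6
position: [0.5097, 0.0372, 0.0924]
tcp_rot: [[0.547, 0.837, -0.001], [0.837, -0.547, -0.001], [-0.002, -0.0, -1.0]]
force: [-0.5, -3.5, -1.3]
opening: 0.45
```

Request:
jog_arm(rows=[{"dp": [0, 0, 0.3], "turn": [0, 0, 8], "grip": 0}, {"dp": [0, 0, 0.5], "turn": [0, 0, 16], "grip": 0}, {"dp": [0, 0, 0.6], "turn": [0, 0, 24], "grip": 0}, {"dp": [0, 0, 0.8], "turn": [0, 0, 32], "grip": 0}, {"dp": [0, 0, 1.0], "turn": [0, 0, 40], "grip": 0}, {"dp": [0, 0, 1.2], "turn": [0, 0, 48], "grip": 0}, {"dp": [0, 0, 1.4], "turn": [0, 0, 56], "grip": 0}, {"dp": [0, 0, 1.6], "turn": [0, 0, 64], "grip": 0}, {"dp": [0, 0, 1.8], "turn": [0, 0, 72], "grip": 0}, {"dp": [0, 0, 2.0], "turn": [0, 0, 80], "grip": 0}])

```text
time_s: 18.6
position: [0.5093, 0.0377, 0.0907]
tcp_rot: [[0.919, -0.393, -0.002], [-0.393, -0.919, -0.0], [-0.002, 0.001, -1.0]]
force: [-2.2, -1.5, 1.4]
opening: 0.449
```

```bash
python3 cap.py scene:s17 wrist:w17
```

```text
18.6 [0.5093 0.0377 0.0907] yaw -113.17071820432271 F [-2.1765 -1.4537  1.3921] M [-0.0646  0.3757  0.0312] op 0.44870370167415086 J [ -8.3061  34.604  105.2805  -0.0366  40.2208 104.8927]
```

View pics/w17z.png

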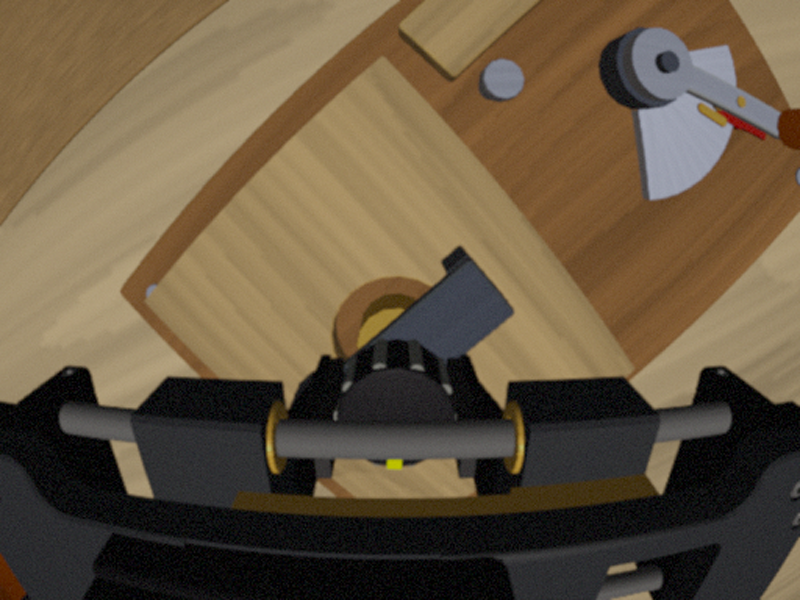

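Request:
jog_arm(rows=[{"dp": [0, 0, 0.2], "turn": [0, 0, 8], "grip": 0}, {"dp": [0, 0, 0.3], "turn": [0, 0, 16], "grip": 0}, {"dp": [0, 0, 0.5], "turn": [0, 0, 24], "grip": 0}, {"dp": [0, 0, 0.7], "turn": [0, 0, 32], "grip": 0}, {"dp": [0, 0, 0.9], "turn": [0, 0, 40], "grip": 0}, {"dp": [0, 0, 1.0], "turn": [0, 0, 45], "grip": 0}, {"dp": [0, 0, 1.0], "turn": [0, 0, 45], "grip": 0}])

```text
time_s: 19.4
position: [0.5098, 0.0381, 0.0896]
tcp_rot: [[0.378, -0.926, -0.001], [-0.926, -0.378, 0.001], [-0.001, 0.001, -1.0]]
force: [-1.0, 0.9, 2.1]
opening: 0.451
```

```bash
python3 cap.py wrist:w18
```

```text
19.4 [0.5098 0.0381 0.0896] yaw -157.79937413234737 F [-0.9885  0.8724  2.1323] M [ 0.2936  0.4215 -0.0662] op 0.4510538416299018 J [ -8.2793  34.7223 105.2853   0.045   40.0476 149.4857]
```

Request:
jog_arm(rows=[{"dp": [0, 0, 0], "turn": [0, 0, 0], "grip": 0.65}, {"dp": [0, 0, 0], "turn": [0, 0, 0], "grip": 0.65}, {"dp": [0, 0, 0], "turn": [0, 0, 0], "grip": 0.65}, {"dp": [0, 0, 0], "turn": [0, 0, 0], "grip": 0.65}])

```text
time_s: 19.85
position: [0.5105, 0.0377, 0.0896]
tcp_rot: [[0.375, -0.927, 0.001], [-0.927, -0.375, -0.0], [0.0, -0.0, -1.0]]
force: [0.6, -0.1, -0.3]
opening: 0.634
```

```bash
python3 cap.py wrist:w19 scene:s19; python3 - <<'E'
import cv2,numpy as np
a=[cv2.imread(f"pics/{t}.png")[200:340,180:330] for t in ("w18","w19")]
cv2.imwrite("pics/cmp19.png",cv2.resize(np.hstack(a),None,fx=2.6,fy=2.6,interpolation=cv2.INTER_CUBIC))
E
```

```text
19.85 [0.5105 0.0377 0.0896] yaw -157.94918178505569 F [ 0.6028 -0.1278 -0.2591] M [0.1935 0.1264 0.0074] op 0.6339184179359257 J [ -8.3031  34.7346 105.2438  -0.0037  39.9904 149.6489]
```

View pics/cmp19.png

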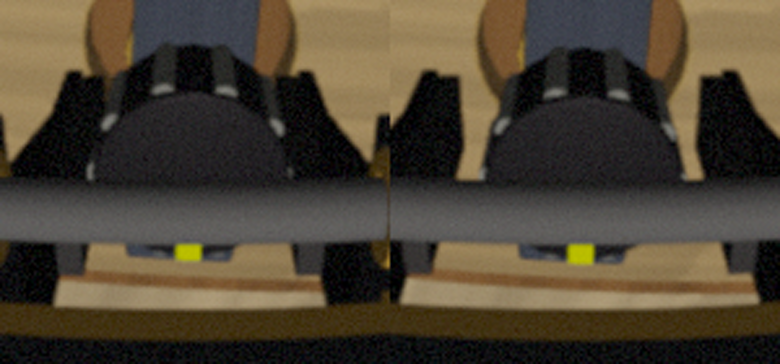

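Request:
jog_arm(rows=[{"dp": [0, 0, 0], "turn": [0, 0, -8], "grip": 0.7}, {"dp": [0, 0, 0], "turn": [0, 0, -16], "grip": 0.7}, {"dp": [0, 0, 0], "turn": [0, 0, -24], "grip": 0.7}, {"dp": [0, 0, 0], "turn": [0, 0, -32], "grip": 0.7}, {"dp": [0, 0, 0], "turn": [0, 0, -40], "grip": 0.7}, {"dp": [0, 0, 0], "turn": [0, 0, -48], "grip": 0.7}, {"dp": [0, 0, 0], "turn": [0, 0, -56], "grip": 0.7}, {"dp": [0, 0, 0], "turn": [0, 0, -64], "grip": 0.7}, {"dp": [0, 0, 0], "turn": [0, 0, -72], "grip": 0.7}, {"dp": [0, 0, 0], "turn": [0, 0, -80], "grip": 0.7}])

```text
time_s: 20.95
position: [0.5103, 0.0378, 0.0896]
tcp_rot: [[0.977, 0.214, 0.0], [0.214, -0.977, -0.0], [0.0, 0.0, -1.0]]
force: [-1.0, 0.3, 1.0]
opening: 0.701
```

Request:
jog_arm(rows=[{"dp": [0, 0, 0], "turn": [0, 0, -8], "grip": 0.7}, {"dp": [0, 0, 0], "turn": [0, 0, -16], "grip": 0.7}, {"dp": [0, 0, 0], "turn": [0, 0, -24], "grip": 0.7}, {"dp": [0, 0, 0], "turn": [0, 0, -30], "grip": 0.7}, {"dp": [0, 0, 0], "turn": [0, 0, -30], "grip": 0.7}, {"dp": [0, 0, 0], "turn": [0, 0, -30], "grip": 0.7}])

```text
time_s: 21.55
position: [0.5103, 0.0377, 0.0896]
tcp_rot: [[0.744, 0.668, 0.0], [0.668, -0.744, -0.0], [0.0, 0.0, -1.0]]
force: [-1.1, 0.6, -0.2]
opening: 0.698
```

```bash
python3 cap.py wrist:w20 scene:s20
```

```text
21.55 [0.5103 0.0377 0.0896] yaw -48.11294269091188 F [-1.0642  0.5594 -0.1973] M [-0.0137  0.0891  0.0092] op 0.6978197920186665 J [ -8.2997  34.7302 105.2603   0.0008  40.      39.8126]
```

View pics/w20z.png

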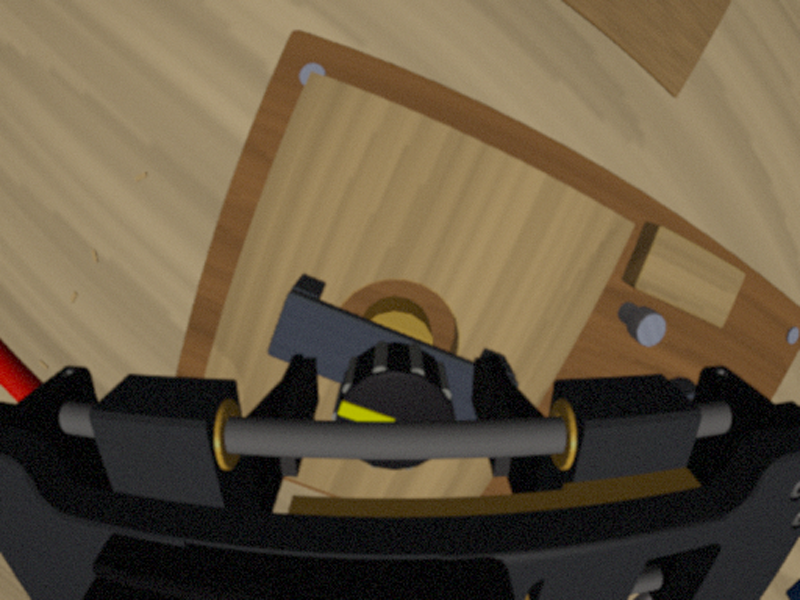

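Request:
jog_arm(rows=[{"dp": [0, 0, 0], "turn": [0, 0, 0], "grip": 0}, {"dp": [0, 0, 0], "turn": [0, 0, 0], "grip": 0}, {"dp": [0, 0, 0], "turn": [0, 0, 0], "grip": 0}, {"dp": [0, 0, 0], "turn": [0, 0, 0], "grip": 0}, {"dp": [0, 0, 0], "turn": [0, 0, 0], "grip": 0}, {"dp": [0, 0, 0], "turn": [0, 0, 0], "grip": 0}])

```text
time_s: 22.25
position: [0.5102, 0.0378, 0.0896]
tcp_rot: [[0.743, 0.669, -0.0], [0.669, -0.743, 0.0], [-0.0, -0.0, -1.0]]
force: [0.5, 0.1, 0.2]
opening: 0.449
```

Request:
jog_arm(rows=[{"dp": [0, 0, 0.1], "turn": [0, 0, 4], "grip": 0}, {"dp": [0, 0, 0.3], "turn": [0, 0, 12], "grip": 0}, {"dp": [0, 0, 0.4], "turn": [0, 0, 20], "grip": 0}, {"dp": [0, 0, 0.6], "turn": [0, 0, 28], "grip": 0}, {"dp": [0, 0, 0.8], "turn": [0, 0, 36], "grip": 0}, {"dp": [0, 0, 1.0], "turn": [0, 0, 44], "grip": 0}, {"dp": [0, 0, 1.1], "turn": [0, 0, 52], "grip": 0}, {"dp": [0, 0, 1.3], "turn": [0, 0, 60], "grip": 0}, {"dp": [0, 0, 1.5], "turn": [0, 0, 68], "grip": 0}, {"dp": [0, 0, 1.6], "turn": [0, 0, 74], "grip": 0}])

```text
time_s: 23.25
position: [0.51, 0.0375, 0.0879]
tcp_rot: [[0.846, -0.533, -0.001], [-0.533, -0.846, -0.0], [-0.0, 0.001, -1.0]]
force: [0.1, -1.2, -1.1]
opening: 0.45
```

Request:
jog_arm(rows=[{"dp": [0, 0, 0.2], "turn": [0, 0, 8], "grip": 0}, {"dp": [0, 0, 0.3], "turn": [0, 0, 14], "grip": 0}, {"dp": [0, 0, 0.4], "turn": [0, 0, 20], "grip": 0}, {"dp": [0, 0, 0.4], "turn": [0, 0, 20], "grip": 0}, {"dp": [0, 0, 0.4], "turn": [0, 0, 20], "grip": 0}])

```text
time_s: 23.75
position: [0.5101, 0.0373, 0.0876]
tcp_rot: [[0.618, -0.787, -0.0], [-0.787, -0.618, -0.001], [0.0, 0.001, -1.0]]
force: [-0.4, -4.4, -0.3]
opening: 0.444
```

```bash
python3 cap.py wrist:w21 scene:s21 side:d21
```

```text
23.75 [0.5101 0.0373 0.0876] yaw -141.86518972242368 F [-0.3927 -4.4144 -0.3241] M [-0.4827  0.2491 -0.0774] op 0.44438290257944524 J [ -8.3304  34.9397 105.3268  -0.0593  39.7447 133.5804]
```

View pics/w21z.png

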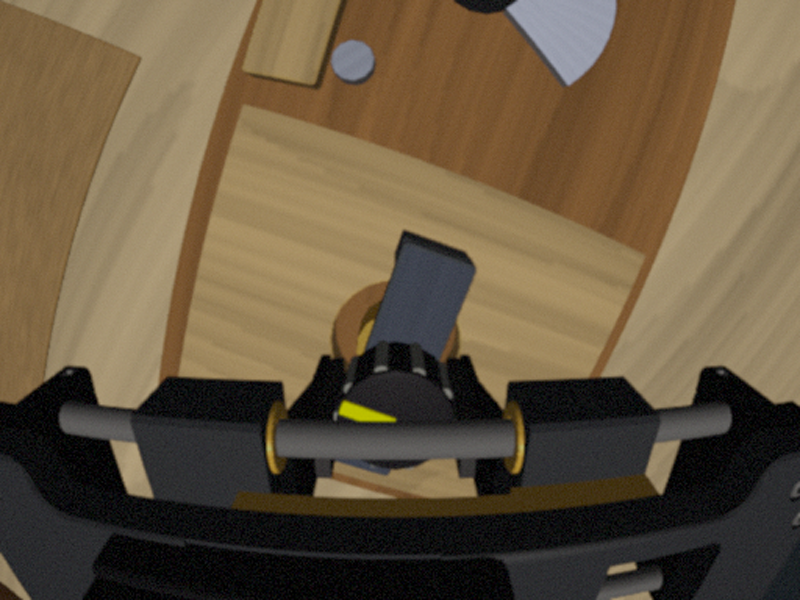

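View pics/s21z.png

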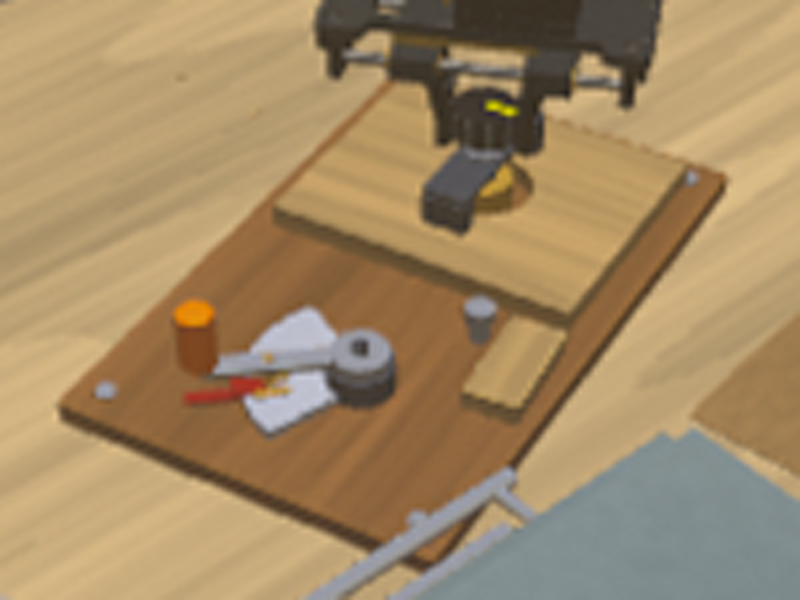

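View pics/d21z.png

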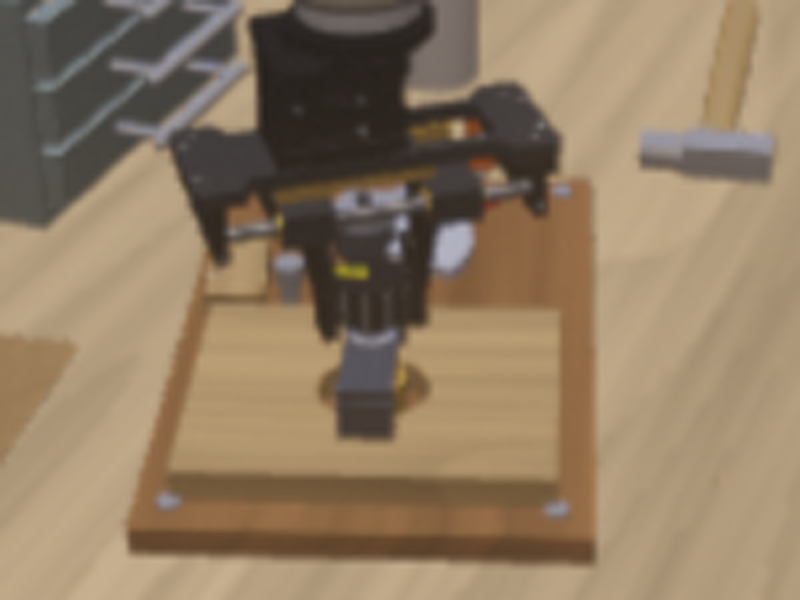

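```bash
python3 - <<'E'
from h import *
np.set_printoptions(precision=4,suppress=True)
S=vision.camera_info("scene");D=vision.camera_info("side")
b={}
for t in ("s21","d21"):
    im=cv2.imread(f"pics/{t}.png"); z=np.zeros(im.shape[:2],np.uint8); z[155:215,230:300]=255
    b[t]=max(blobs(hsvmask(im,(25,130,110),(35,255,255))&z),key=lambda b:b[1]); print(t,b[t])
    z[:]=0; z[155:280,180:330]=255; print(' orange',blobs(hsvmask(im,(8,180,190),(18,255,255))&z))
p,r=tri(ray(S,*b["s21"][2]),ray(D,*b["d21"][2])); v=p[:2]-np.array([.5105,.0375]); print("mark",p,r,"angle",np.degrees(np.arctan2(v[1],v[0])),np.hypot(*v))
E
```

```text
s21 ([271, 176, 6, 3], 12, [273.5, 177.0])
 orange [([213, 217, 7, 6], 30, [215.83, 219.8])]
d21 ([243, 200, 6, 2], 11, [245.73, 200.45])
 orange []
mark [0.5189 0.04   0.109 ] [np.float64(0.2), np.float64(0.2)] angle 16.69596513111881 0.008721847646713413
```

```bash
python3 -c "
from rig import bot
s=bot.read_state(); print(s['time_s'],s['force'],s['opening']); print(bot.hand_in())"
```

```text
23.9 [-0.57096428 -4.06412169  0.41846477] 0.4538028290078975
the job is handed in; nothing more can be done
None
```

The lever is in its red notch, the bolt is started and turned one full turn forward, and I handed the job in at 23.9 s with the knob still gripped.

- **Lever:** I turned it about 48° anticlockwise. After release the wrist picture showed it centred between the two brass bumps. The handle measured 235.6–236.5° about the pivot, against 235.0–235.8° for the red line. The handle had not moved in the last scene picture; the side camera's view of it was then blocked by the gripper.
- **Backward turn:** I turned the bolt back in small steps. At 80° the vertical force had only sagged slightly. I opened the fingers to check, the bolt had not dropped, and I gripped it again. At 86° the force fell to −5.9 N; on opening, the wrist picture showed the knob had dropped.
- **Forward turn:** I turned it 369° clockwise, following it down and changing grip once at 275°. The bolt did not move while the fingers were open for the regrip. I went slightly past 360° because it drops a little below the thread start.
- **Last check:** The yellow mark is on the knob's top at 109 mm, which puts the knob's centre at about 96 mm as expected. The mark stood at about 17°, against 14° by reckoning. A sideways force of about 4 N remained on the tool.

I saw nothing else on the jig or near it moved, but I did not measure each bystander at the end.

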